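# Seat the grinding disc on the lap grinder

### The job

The grinding disc on the glass grinder has only been dropped over the spindle: it still sits up on the spindle's catches and its rim notch is away from the brass drive pin. With a fingertip in one of the disc's two openings, turn it until the notch is over the pin, then press it down evenly, close beside the spindle on both sides, until it is home: notch on the pin and the disc flat on the platter all round. Only push and press the disc, never lift it off, leave the things standing around the machine where they are, and finish with the hand clear.

Things in the scene. Friction and masses are not known exactly. Their poses are not given: they have to be found in the camera images.
- machine: The lap grinder (fixed): grey chassis 300 x 300 mm, white round basin on top (inner radius 142 mm, outer 153, rim 131 mm above the table), low control panel on its -x side to 208 mm from the axis. Origin on the table under the spindle axis, z up. A thin steel water nozzle stands at its +x -y corner, from (132, -132) to (96, -96) mm, top 165 mm high.
- platter: The dark steel platter (fixed, it does not turn), radius 112 mm. Origin on the spindle axis, on its flat top face, 115 mm above the table; z up, +x points from the axis to the drive pin.
- spindle (a point): Top centre of the steel spindle, 40 mm diameter, 21 mm above the platter face. Three sprung balls in it, 9 mm above the face, stick out 3.5 mm. The raised disc rests loosely on them (it may tilt 2 degrees) and turns with light friction. Pressed level it passes them at about 10 N and they then hold it down; pressed on one side only it see-saws, least beside the spindle.
- pin (a point): Top of the brass drive pin: diameter 10 mm, 9 mm high above the platter's face, axis 98 mm from the spindle axis, so that 3 mm of it shows beyond the disc's rim. A red mark on the platter's edge lies just outside it.
- disc: The loose grinding disc, about 0.4 kg: diameter 200 mm, 12 mm thick, light grey, blue abrasive ring (radius 70 to 100 mm) on top; web inside it 8 mm thick. Origin at the centre of its flat underside, z up, +x points to the notch (black mark on that side). Underside about 13 mm above the platter face at the start, 0 when seated. It goes down only with the notch over the pin, within about 2 degrees.
- notch (a point): A point in the disc's only rim notch, at radius 98 mm on the disc's +x axis, 6 mm above its underside; seated, the pin's axis passes here. The notch is 17 mm wide, open at the rim, and reaches in to radius 90 mm.
- opening_a (a point): Middle of one of the two through openings for fingers, at radius 50 mm on the disc's +y axis, 4 mm above its underside. Each spans radius 30 to 70 mm and 70 degrees round the axis (35 either side of this point). A fingertip pushing on an end wall (the 8 mm web) turns the disc, either way; 4 mm above the platter face it catches the web even when the disc tilts or sags.
- opening_b (a point): The same for the opposite opening, at radius 50 mm on the disc's -y axis.
- bottle: Loose bystander: pale squeeze bottle with a blue nozzle, diameter 58 mm, 170 mm high, standing on the table. Origin at the centre of its underside.
- tub: Loose bystander: clear round tub of glass offcuts, diameter 120 mm, 55 mm high. Origin at the centre of its underside.
- tile: Loose bystander: black fused-glass tile with orange and lime pieces, 100 x 100 x 9 mm, lying flat. Origin at the centre of its underside.
- stone: Loose bystander: cream dressing stone, 100 x 25 x 25 mm, lying along its x axis. Origin at the centre of its underside.

How it is judged:
On the way, in this order (a step that is already met when the one before it is completed fails the run):
1. the notch is turned to the pin (within 12 mm) (horizontal distance between notch and pin below 0.012 m).
2. the disc is pressed home on the pin, flat on the platter (z of disc in the frame of platter below 0.0025 m and angle between disc's own z axis and vertical below 0.015 rad and horizontal distance between notch and pin below 0.005 m), for 0.2 s.
At the end, for the whole second after the job is handed in: The disc lies at rest on the platter (underside within 2.5 mm of its face, tilted less than 0.015 rad), notch on the drive pin (within 5 mm), and every bystander stands within 30 mm of where it was, upright (all of step 2 and linear speed of disc below 0.02 m/s and angular speed of disc below 0.1 rad/s and distance of each of bottle, tub, tile, stone from where it was at the start of the episode below 0.03 m and angle between each of bottle, tub, tile, stone's own z axis and vertical below 0.3 rad); the robot touches nothing.
It fails at once if the disc is lifted off or carried from its place on the spindle (its centre more than 25 mm above the platter's face or 10 mm off the axis) (z of disc in the frame of platter above 0.025 m or horizontal distance between disc and platter above 0.01 m).
It fails at once if the bottle is knocked over or pushed away (distance of bottle from where it was at the start of the episode above 0.03 m or angle between bottle's own z axis and vertical above 0.3 rad).
It fails at once if the tub is knocked over or pushed away (distance of tub from where it was at the start of the episode above 0.03 m or angle between tub's own z axis and vertical above 0.3 rad).
It fails at once if the tile is knocked over or pushed away (distance of tile from where it was at the start of the episode above 0.03 m or angle between tile's own z axis and vertical above 0.3 rad).
It fails at once if the stone is knocked over or pushed away (distance of stone from where it was at the start of the episode above 0.03 m or angle between stone's own z axis and vertical above 0.3 rad).
It also fails if it takes over 64 s, if anything falls off the work surface, if the arm or the gripper's body presses on something with over 40 N, if the wrist force passes 120 N, or if a joint passes its speed limit or range.

### The arm

A 7-joint arm with a two-finger parallel gripper is mounted at the origin on the work surface. World frame = base frame: x ahead of the robot, y to its left, z up, the work surface at z = 0. Lengths are in m, angles in rad, forces in N, time in s.
With the tool pointing down it reaches from about 0.4 to 0.85 m from the base axis. Payload 4.4 kg.
Tool frame: the origin (TCP) lies between the finger pads; the fingertips stand 8 mm ahead of it and the grasp point (between the pads) lies 11 mm behind it; x points along the fingers, z is the direction in which the jaws open and shut, and the axes are right-handed (so a half turn about x gives the same grasp; the last joint's range is limited). The gripper opens to 94 mm and grips with 3 to 60 N. Pads are 16 mm wide; open, the fingers measure 119 mm over their backs; the gripper's body (75 mm by 177 mm) begins 78 mm behind the grasp point.
Start: joints at [-1.307, 0.628, 0.038, 1.517, -0.027, 0.996, -0.02], TCP at [0.21, 0.615, 0.192] pointing down, gripper open.
Joint ranges: [-3.06, 3.06], [-0.37, 2.12], [-1.25, 1.32], [0.18, 2.47], [-1.1, 4.24], [0.23, 1.98], [-2.94, 2.94]. Speed limits (rad/s): [2.57, 2.57, 3.14, 3.14, 3.14, 3.14, 3.14].

### API

Orientations are given as a unit quaternion [x, y, z, w].
In Python, from plant import arm gives the robot as it stands.
- The arm moves only by the shell command python3 -m pendant 'ROWS' [FORCE]. ROWS is JSON, a list of rows, each a list of 7 numbers: the turn, a rotation vector about the tool's x, y, z in degrees, then the shift along the tool's x, y, z in cm, then the opening, from -1 (shut) to 1 (fully open). In form: [[rx, ry, rz, x, y, z, gripper], ...]. A call has exactly 10 rows; each row shifts and turns the pose as measured when the row begins, along the tool's axes as they then stand; what a row does not reach is not made up. A row lasts 1/8 s, in which the tool goes at most 62.5 mm and 10.7 degrees, less where a joint would pass 70% of its speed; a pose out of reach is approached as far as the arm can. A call is refused whole if a number of a shift passes 6.25 or a number of a turn 10.7, either way. A call with a gripper value outside its range is refused whole. The fingers move at their own pace and stop on an object; FORCE is the grip in N (left out, the last holds). Time passes only in rows, so rows that do not move let the fingers close, or fill a call up. It gives the time, the measured TCP pose, the force and the opening at its end, in the units of the state.
- arm.state(): the state, without advancing time (a new reading comes with each control period).
- arm.snapshot(name): name is "scene" or "top"; returns a dict with "img" (420x560x3 uint8, blue, green, red), "fovy" (degrees; the focal length in pixels is half the picture's height over the tangent of half this angle, whatever the lens; pixels are square), "cx", "cy" (the principal point, pixels), "k1" (the pictures are not rectified: a ray, as slopes to the right and down, at radius r is drawn at 1 + k1 r^2 times it, then the intrinsics apply), "cam_to_world" (4x4, takes a point from camera to world coordinates). Camera axes: x right, y down, z forward; pixel columns grow to the right and rows downward; lengths in m; the calibration is good to about 2 mm. A picture is of the moment at which its call begins. There is no depth.
- arm.finish_job(): hands the job in, once; it reports no verdict.
The state is a dict: "time_s": time; "joint_pos": joint angles; "joint_vel": joint speeds; "tau": joint torques, N m; "tcp_pos": TCP position; "orientation": TCP orientation; "wrist_force": force on the tool from outside, world axes, zero at the start; "moment": the same for the moment, N m; "gripper_width": finger opening in m.
Only numpy, scipy, OpenCV 4.12 (cv2) and the standard library are available. Lean on these libraries where they do the work, as an engineer would, in place of code of your own. Each camera call takes 0.05 s, during which the arm holds its last target.

## Working session

There is one attempt and no reset: what is moved stays moved. The work goes in short steps, Python scripts to look and compute and a shell command to move; the robot and the scene stay as the last step left them, time stands still between calls to the robot, and variables do not carry over. Pictures are saved under pics/ and viewed, and the job is handed in when it is done.

```bash
ls; mkdir -p pics
python3 - <<'E'
from plant import arm
import cv2
s=arm.state()
for k,v in s.items(): print(k,v)
for n in("scene","top"):
    d=arm.snapshot(n); cv2.imwrite(f"pics/{n}0.png",d["img"]); print(n,d["fovy"],d["cx"],d["cy"],d["k1"],d["cam_to_world"])
E
```

```text
pics
time_s 0.0
joint_pos [-1.30679212  0.62931653  0.03843266  1.51839063 -0.02698471  0.9963308
 -0.01999442]
joint_vel [-0.00093989  0.00041971  0.00143266  0.00010928  0.00118856 -0.00100427
 -0.0022465 ]
tau [-4.92373019e-04 -5.49727893e+01  1.14331104e+00 -1.86639494e+01
 -5.22323360e-02  2.36227037e-02  1.68008005e-04]
tcp_pos [0.21024717 0.61429448 0.19096597]
orientation [-0.41155055  0.57583833  0.41073976  0.57474273]
wrist_force [ 0.03485879 -0.66875351  0.02239033]
moment [0.00707292 0.0254762  0.02041495]
gripper_width 0.09417193074588992
scene 52.75030743535656 282.5618716218727 207.18090993738323 -0.12480542166783376 [[ 0.3731886   0.54455711 -0.75112437  1.25622215]
 [ 0.92753371 -0.2366972   0.28923287 -0.2285107 ]
 [-0.02028522 -0.80463158 -0.59342778  0.66404208]
 [ 0.          0.          0.          1.        ]]
top 54.31570184215086 281.7634700451797 215.79042755836286 -0.07545865920850948 [[ 0.03481696 -0.97844141  0.20356864  0.32011336]
 [-0.99938215 -0.03310707  0.01180006  0.03686428]
 [-0.00480611 -0.20385371 -0.97898956  1.23474205]
 [ 0.          0.          0.          1.        ]]
```

View pics/scene0.png

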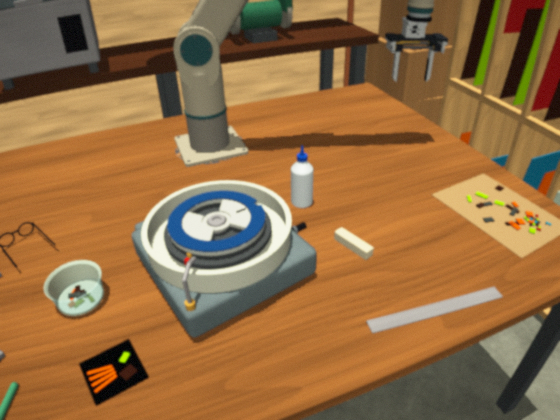

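View pics/top0.png

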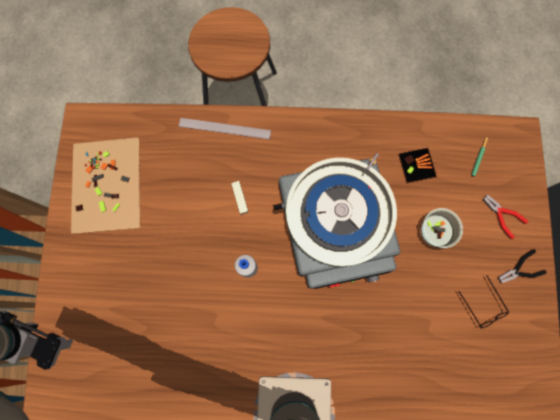

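Run:
```python
import cv2
im=cv2.imread("pics/top0.png"); c=im[110:310,160:360]; cv2.imwrite("pics/top0c.png",cv2.resize(c,None,fx=3,fy=3,interpolation=cv2.INTER_CUBIC))
```

```text
(no output)
```

View pics/top0c.png

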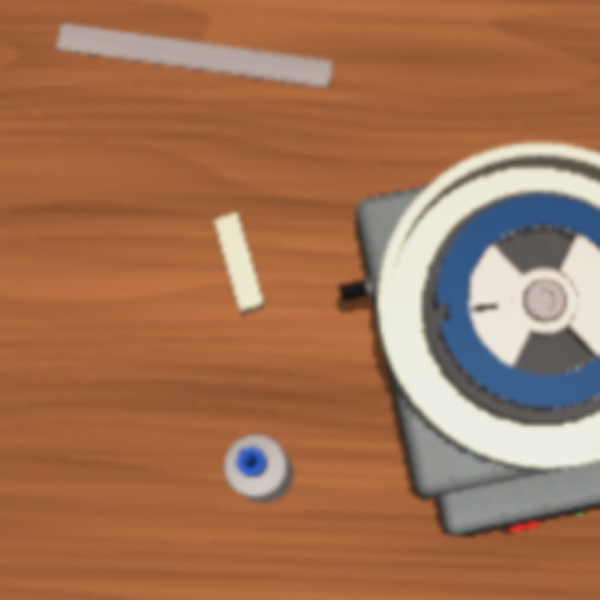

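```bash
cat > h.py <<'E'
import numpy as np, cv2
from plant import arm
def K(d):
    f=d["img"].shape[0]/2/np.tan(np.radians(d["fovy"])/2); return np.array([[f,0,d["cx"]],[0,f,d["cy"]],[0,0,1.]])
def unproj(d,px,z):
    p=cv2.undistortPoints(np.array([[px]],float),K(d),np.array([d["k1"],0,0,0.]))[0,0] if False else None
    # drawn = (1+k1 r^2) * ray, r of true ray
    k=K(d); y=(np.array(px,float)-[k[0,2],k[1,2]])/k[0,0]; x=y.copy()
    for _ in range(30): x=y/(1+d["k1"]*(x@x))
    T=d["cam_to_world"]; r=T[:3,:3]@np.r_[x,1]; o=T[:3,3]
    return (o+r*(z-o[2])/r[2])
def proj(d,P):
    T=d["cam_to_world"]; P=np.atleast_2d(P); c=(P-T[:3,3])@T[:3,:3]; x=c[:,:2]/c[:,2:]
    x=x*(1+d["k1"]*(x**2).sum(1,keepdims=True)); k=K(d); return x*k[0,0]+[k[0,2],k[1,2]]
def crop(d,x0,y0,w,h,f,name):
    cv2.imwrite(name,cv2.resize(d["img"][y0:y0+h,x0:x0+w],None,fx=f,fy=f,interpolation=cv2.INTER_CUBIC))
E
python3 - <<'E'
from h import *
import pickle
D={n:arm.snapshot(n) for n in("scene","top")}; pickle.dump(D,open("d0.pkl","wb"))
crop(D["top"],275,145,130,120,6,"pics/top1c.png"); crop(D["scene"],130,175,190,150,4,"pics/scene1c.png")
E
```

```text
(no output)
```

View pics/top1c.png

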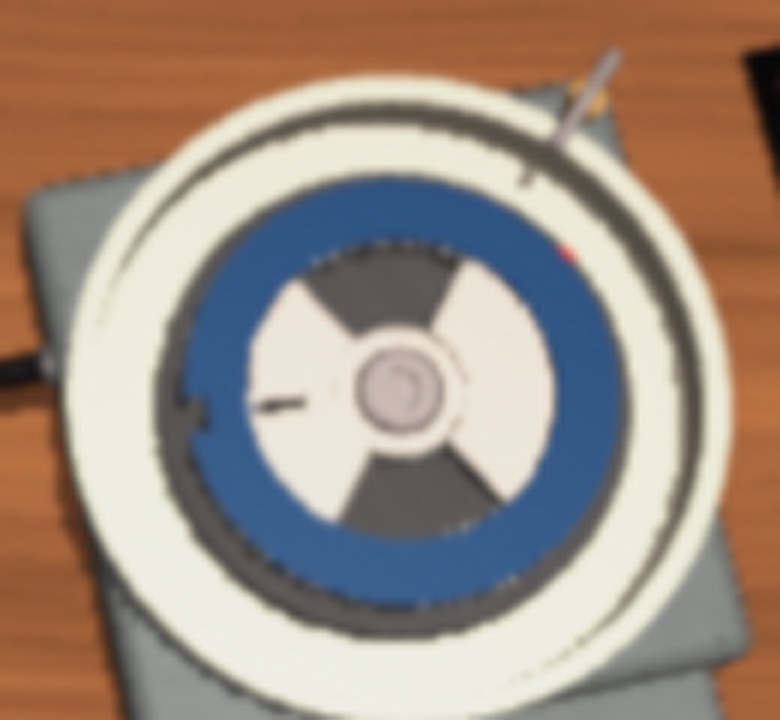

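View pics/scene1c.png

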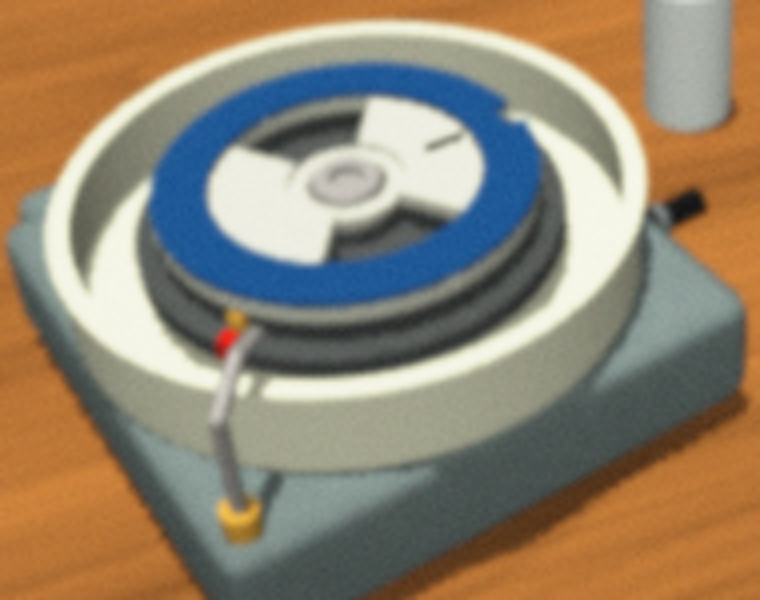

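Run:
```python
from h import *
import pickle
D=pickle.load(open("d0.pkl","rb"))
def o(u,v,x0,y0,f): return [x0+(u+.5)/f-.5,y0+(v+.5)/f-.5]
t=lambda u,v,z:unproj(D["top"],o(u,v,275,145,6),z)
s=lambda u,v,z:unproj(D["scene"],o(u,v,130,175,4),z)
sp=(t(400,390,.136)+0)[:2]; sps=s(346,182,.136)[:2]; print("spindle",sp,sps)
# basin rim outer circle: left 65, right 732, top 75, bottom ~ 718
for p in [(65,390),(732,390),(400,73),(400,719)]: print(t(*p,.131)[:2])
c=(sp+sps)/2
def pol(p,c): v=p[:2]-c; return np.hypot(*v),np.degrees(np.arctan2(v[1],v[0]))
print("red",pol(t(568,253,.115),sp),pol(s(228,341,.112),sps),"pin",pol(s(236,317,.124),sps))
print("notch",pol(t(195,413,.134),sp),pol(s(510,117,.14),sps),"mark",pol(t(278,404,.138),sp),pol(s(444,141,.138),sps))
# bystanders
T=D["top"]
print("bottle top",unproj(T,[244,264],.17)[:2],"tub",unproj(T,[441,229],.055)[:2],"tile",unproj(T,[418,165],.009)[:2],"stone",unproj(T,[239,197],.025)[:2])
print("nozzle",t(525,183,.16)[:2],t(615,55,.165)[:2],t(585,95,.13)[:2])
```

```text
spindle [ 0.57156408 -0.11295056] [ 0.57510939 -0.11172257]
[0.56747035 0.04069045]
[ 0.57798975 -0.26776043]
[ 0.72691928 -0.11309884]
[ 0.42137049 -0.11458576]
red (np.float64(0.1108491657499065), np.float64(-48.04098617562287)) (np.float64(0.10296298149460754), np.float64(-49.830706512655084)) pin (np.float64(0.09729853481437106), np.float64(-48.20128532949091))
notch (np.float64(0.09469904826255865), np.float64(98.22443268710421)) (np.float64(0.0948227560109095), np.float64(98.82134374938174)) mark (np.float64(0.05679084577575571), np.float64(99.03614751442127)) (np.float64(0.05687773788233635), np.float64(100.95858569882127))
bottle top [0.41030307 0.14332301] tub [ 0.54150683 -0.42027768] tile [ 0.75372565 -0.37371681] stone [0.62580047 0.18394359]
nozzle [ 0.66516619 -0.16664948] [ 0.72690599 -0.20800754] [ 0.71953916 -0.201328  ]
```

```bash
cat >> h.py <<'E'
from scipy.spatial.transform import Rotation as R
def st(tx=None):
    s=arm.state(); M=R.from_quat(s["orientation"]).as_matrix(); z=M[:,2]
    print("t",round(s["time_s"],2),"tcp",np.round(s["tcp_pos"],4),"x-axis",np.round(M[:,0],3),"jaw",round(np.degrees(np.arctan2(z[1],z[0])),1),"F",np.round(s["wrist_force"],1),"M",np.round(s["moment"],2),"w",round(s["gripper_width"],4),"q",np.round(s["joint_pos"],2))
    if tx is not None:
        d=np.array(tx)-s["tcp_pos"]; print("to go, cm, tool axes:",np.round(M.T@d*100,2))
E
python3 -c "
from h import *
st([.5735,-.113,.25])
M=R.from_quat(arm.state()['orientation']).as_matrix();print(M.round(3))"
```

```text
t 0.2 tcp [0.2103 0.6146 0.1913] x-axis [-0.    -0.001 -1.   ] jaw 71.1 F [-0.8  0.1  0.1] M [ 0.01 -0.01  0.  ] w 0.0938 q [-1.31  0.63  0.04  1.52 -0.03  1.   -0.02]
to go, cm, tool axes: [ -5.8  -57.92 -57.08]
[[-0.    -0.946  0.324]
 [-0.001  0.324  0.946]
 [-1.     0.    -0.001]]
```

```bash
python3 -m pendant '[[0,0,0,-5,0,0,1],[0,0,0,-5,0,0,1],[0,0,0,-2,-3,-3,1],[0,0,0,0,-4.3,-4.3,1],[0,0,0,0,-4.3,-4.3,1],[0,0,0,0,-4.3,-4.3,1],[0,0,0,0,-4.3,-4.3,1],[0,0,0,0,-4.3,-4.3,1],[0,0,0,0,-4.3,-4.3,1],[0,0,0,0,-4.3,-4.3,1]]'; python3 -c "
from h import *
st([.5735,-.113,.25])"
```

```text
time_s: 1.45
tcp_pos: [0.42, 0.1873, 0.3138]
orientation: [-0.414, 0.573, 0.414, 0.573]
wrist_force: [1.2, 0.4, 0.0]
gripper_width: 0.0941
t 1.45 tcp [0.42   0.1873 0.3138] x-axis [ 0.    -0.001 -1.   ] jaw 71.7 F [1.2 0.4 0. ] M [ 0.04 -0.15  0.  ] w 0.0941 q [-0.64  0.22  0.2   1.84 -0.05  1.08  0.83]
to go, cm, tool axes: [  6.42 -24.01 -23.67]
```

```bash
python3 -m pendant '[[0,0,0,0,-4.2,-4.2,1],[0,0,0,0,-4.2,-4.2,1],[0,0,0,0,-4.2,-4.2,1],[0,0,0,0,-4.2,-4.2,1],[0,0,0,0,-4.2,-4.2,1],[0,0,0,2,-2,-2,1],[10,0,0,2,0,0,1],[10,0,0,0,0,0,1],[10,0,0,0,0,0,1],[10,0,0,0,0,0,1]]'; python3 -c "
from h import *
st([.5735,-.113,.25])"
```

```text
time_s: 2.7
tcp_pos: [0.5695, -0.1203, 0.2719]
orientation: [-0.183, 0.683, 0.182, 0.683]
wrist_force: [-0.5, 0.5, 0.5]
gripper_width: 0.0944
t 2.7 tcp [ 0.5695 -0.1203  0.2719] x-axis [ 0.001 -0.002 -1.   ] jaw 29.9 F [-0.5  0.5  0.5] M [-0.02 -0.   -0.02] w 0.0944 q [-0.17  0.49  0.52  1.62 -0.26  1.1   0.94]
to go, cm, tool axes: [2.19 0.44 0.71]
```

```bash
python3 -m pendant '[[10,0,0,0,0.4,0.7,1],[10,0,0,0,0,0,1],[10,0,0,0,0,0,1],[8,0,0,0,0,0,1],[0,0,0,0,0,0,1],[0,0,0,0,0,0,1],[0,0,0,0,0,0,1],[0,0,0,0,0,0,1],[0,0,0,0,0,0,1],[0,0,0,0,0,0,1]]'; python3 -c "
from h import *
st([.5735,-.113,.2])
D={n:arm.snapshot(n) for n in('scene','top')}
crop(D['top'],275,130,130,130,6,'pics/top2c.png'); crop(D['scene'],130,125,190,150,4,'pics/scene2c.png')
"
```

```text
time_s: 3.95
tcp_pos: [0.5728, -0.1122, 0.2708]
orientation: [0.055, 0.705, -0.056, 0.704]
wrist_force: [-0.5, -0.7, -0.8]
gripper_width: 0.094
t 3.95 tcp [ 0.5728 -0.1122  0.2708] x-axis [-0.002 -0.001 -1.   ] jaw -9.0 F [-0.5 -0.7 -0.8] M [-0.09  0.06 -0.02] w 0.094 q [-0.29  0.53  0.7   1.61 -0.37  1.13  0.35]
to go, cm, tool axes: [ 7.08 -0.06  0.09]
```

View pics/top2c.png

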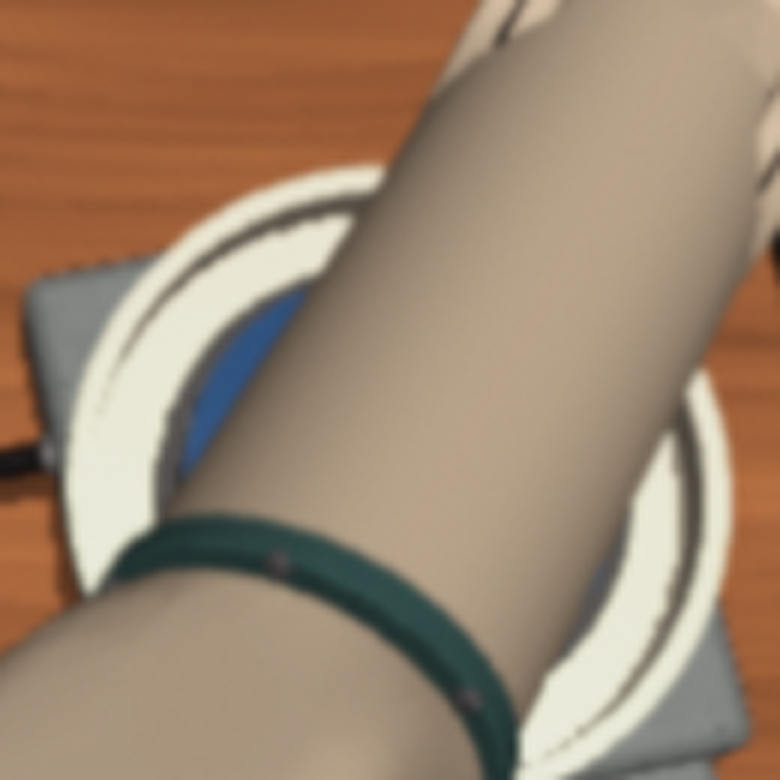

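View pics/scene2c.png

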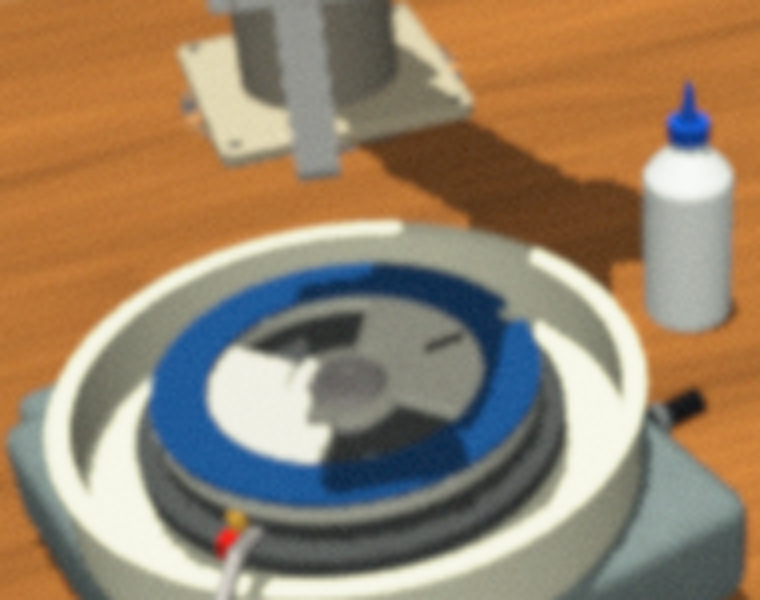

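```bash
cat > ov.py <<'E'
from h import *
import sys
C=np.array([.5735,-.113])
def ring(r,z,a0=0,a1=360,n=120):
    a=np.radians(np.linspace(a0,a1,n)); return np.c_[C[0]+r*np.cos(a),C[1]+r*np.sin(a),np.full(n,z)]
def draw(d,name,x0,y0,w,h,f,notch,pin=-48.3,zd=.128,tips=True):
    im=cv2.resize(d["img"][y0:y0+h,x0:x0+w],None,fx=f,fy=f,interpolation=cv2.INTER_CUBIC)
    def pl(P,c):
        q=(proj(d,P)-[x0,y0]+.5)*f-.5; cv2.polylines(im,[np.round(q).astype(int)],False,c,1,cv2.LINE_AA)
    pl(ring(.1,zd+.012),(0,255,255)); pl(ring(.02,.136),(0,255,0)); pl(ring(.153,.131),(0,255,0)); pl(ring(.112,.115),(255,0,255))
    for s in(90,270): 
        o=np.r_[ring(.07,zd+.008,notch+s-35,notch+s+35,30),ring(.03,zd+.008,notch+s+35,notch+s-35,30)]; pl(np.r_[o,o[:1]],(0,255,255))
    for r in(notch,): pl(np.r_[ring(.09,zd+.012,r,r,2),ring(.1,zd+.012,r,r,2)],(0,0,255))
    pl(np.r_[ring(.098,.124,pin,pin,1),ring(.098,.115,pin,pin,1)],(0,0,255))
    if tips:
        s=arm.state(); M=R.from_quat(s["orientation"]).as_matrix(); g=s["gripper_width"]/2
        for sg in(1,-1):
            b=np.array([[.008,.008,sg*g],[.008,-.008,sg*g],[.008,-.008,sg*(g+.0125)],[.008,.008,sg*(g+.0125)],[.008,.008,sg*g]])
            pl(b@M.T+s["tcp_pos"],(0,255,0))
    cv2.imwrite(name,im)
E
python3 -c "
from ov import *
draw(arm.snapshot('scene'),'pics/s3.png',120,110,200,190,4*.75,98.7)"
```

```text
(no output)
```

View pics/s3.png

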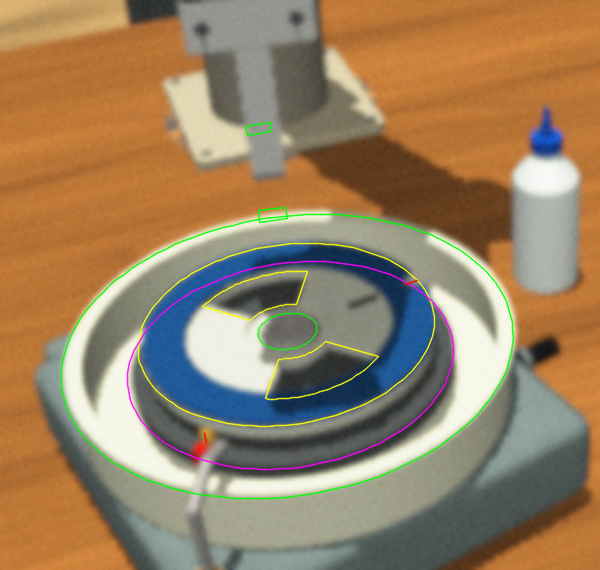

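```bash
python3 -c "
from ov import *
d=arm.snapshot('scene')
draw(d,'pics/s4.png',130,0,150,200,3,98.7)
st()"
```

```text
t 4.15 tcp [ 0.5728 -0.1122  0.2707] x-axis [-0.002 -0.001 -1.   ] jaw -9.0 F [0.4 0.4 0.4] M [-0.1   0.05 -0.02] w 0.094 q [-0.29  0.53  0.7   1.61 -0.37  1.13  0.35]
```

View pics/s4.png

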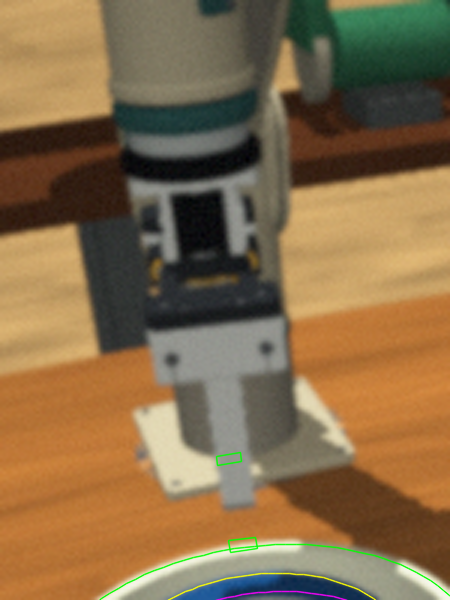

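Run:
```python
from h import *
import pickle
D=pickle.load(open("d0.pkl","rb"))
d=D["scene"]
M=R.from_quat([-0.41155055,0.57583833,0.41073976,0.57474273]).as_matrix(); t=np.array([.21025,.6143,.191])
for sg in(1,-1):
    print(proj(d,[M@[x,0,sg*.053]+t for x in(.008,-.02,-.089)]).round(1))
crop(d,370,0,100,100,6,"pics/s5.png"); crop(D["top"],0,290,110,100,6,"pics/t5.png")
print(proj(D["top"],[M@[.008,0,sg*.053]+t for sg in(1,-1)]))
```

```text
[[424.9  86.7]
 [426.3  78.2]
 [429.7  56.7]]
[[392.7  87.1]
 [393.7  78.6]
 [396.4  56.9]]
[[ 39.00149742 326.1763092 ]
 [ 74.42556497 342.33028684]]
```

View pics/s5.png

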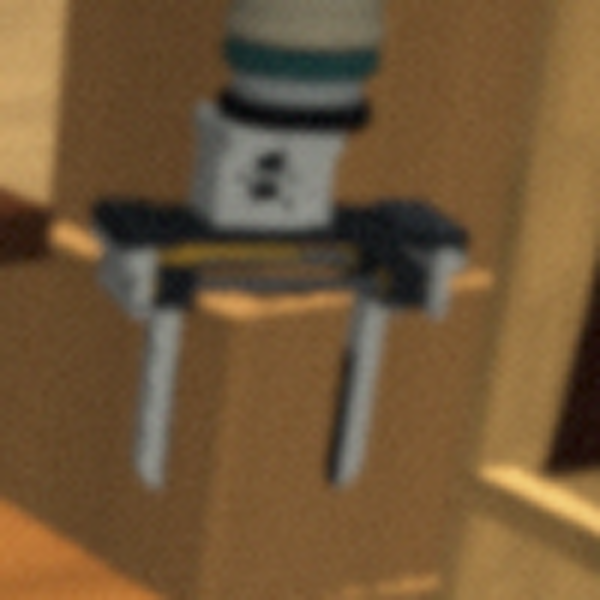

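View pics/t5.png

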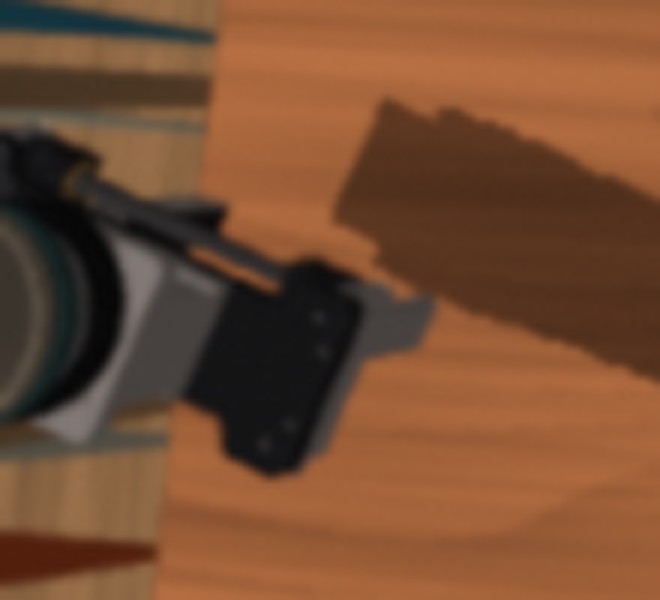

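Run:
```python
from h import *
s=arm.state(); M=R.from_quat(s["orientation"]).as_matrix(); t=s["tcp_pos"]; d=arm.snapshot("scene")
for x in(.008,-.005,-.015,-.025,-.089): print(x,proj(d,[M@[x,0,g]+t for g in(.047,.0595)]).round(1).tolist())
crop(d,180,100,60,90,8,"pics/s6.png")
```

```text
0.008 [[210.1, 179.2], [210.8, 182.9]]
-0.005 [[209.3, 172.9], [209.9, 176.6]]
-0.015 [[208.6, 168.0], [209.2, 171.7]]
-0.025 [[207.9, 163.1], [208.5, 166.7]]
-0.089 [[203.3, 129.5], [203.9, 132.8]]
```

View pics/s6.png

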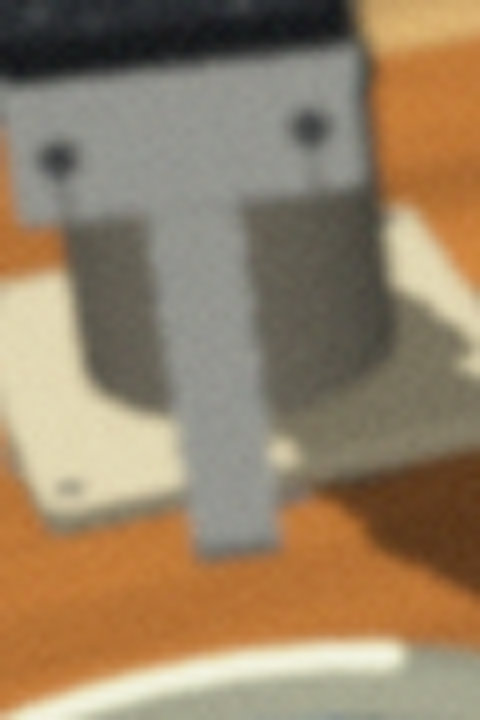

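Run:
```python
from h import *
import pickle
from scipy.optimize import least_squares
D=pickle.load(open("d0.pkl","rb"))
r=least_squares(lambda p:np.r_[proj(D["top"],p)[0]-[70.6,344.2],proj(D["scene"],p)[0]-[394.9,80.4]],[.2,.6,.19])
M=R.from_quat([-0.41155055,0.57583833,0.41073976,0.57474273]).as_matrix(); t=np.array([.21025,.6143,.191])
print(r.x,r.fun,"pred",M@[.008,0,-.053]+t, "tool frame",M.T@(r.x-t))
```

```text
[0.19162835 0.56585691 0.20335104] [-0.87780253 -0.56448878 -1.26413148  0.35493026] pred [0.19308186 0.56414146 0.18310216] tool frame [-0.01225112  0.00193007 -0.05188672]
```

```bash
python3 -m pendant '[[0,0,0,0,0,0,0],[0,0,0,0,0,0,0],[0,0,0,0,0,0,0],[0,0,0,0,0,0,0],[0,0,0,0,0,0,0],[0,0,0,0,0,0,0],[0,0,0,0,0,0,0],[0,0,0,0,0,0,0],[0,0,0,0,0,0,0],[0,0,0,0,0,0,0]]'
python3 - <<'E'
from h import *
st()
s=arm.state(); M=R.from_quat(s["orientation"]).as_matrix(); t=s["tcp_pos"]; d=arm.snapshot("scene"); w=s["gripper_width"]/2
for x in(.008,-.005,-.015,-.025,-.089): print(x,proj(d,[M@[x,0,g]+t for g in(w,w+.0125)]).round(1).tolist())
crop(d,180,100,60,90,8,"pics/s7.png")
E
```

```text
time_s: 5.45
tcp_pos: [0.5728, -0.1121, 0.2707]
orientation: [0.055, 0.706, -0.056, 0.704]
wrist_force: [-0.8, -0.2, 0.7]
gripper_width: 0.0468
t 5.45 tcp [ 0.5728 -0.1121  0.2707] x-axis [-0.002 -0.001 -1.   ] jaw -9.0 F [-0.8 -0.2  0.7] M [-0.15  0.05  0.01] w 0.0468 q [-0.29  0.53  0.7   1.61 -0.37  1.13  0.35]
0.008 [[209.1, 172.4], [209.6, 175.9]]
-0.005 [[208.2, 166.2], [208.8, 169.7]]
-0.015 [[207.5, 161.4], [208.1, 164.9]]
-0.025 [[206.9, 156.6], [207.4, 160.0]]
-0.089 [[202.4, 123.6], [202.9, 126.7]]
```

View pics/s7.png

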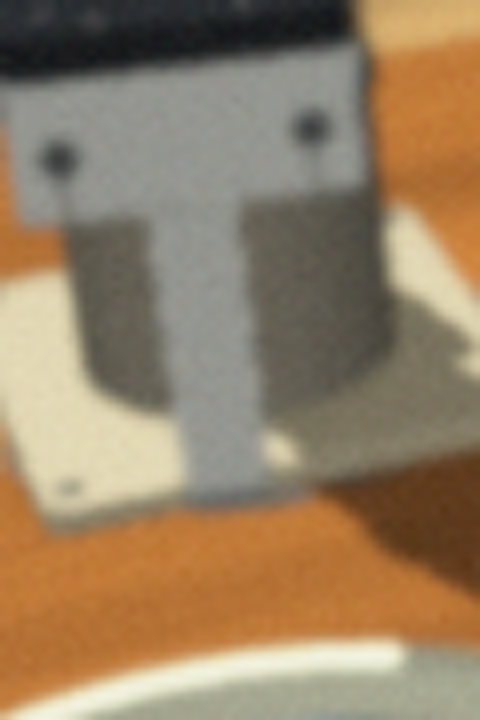

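```bash
python3 -m pendant '[[0,0,0,0,0,0,1],[0,0,0,0,0,0.1,1],[0,0,0,0,0,0,1],[0,0,0,0,0,0,1],[0,0,0,3,0,0,1],[0,0,0,3,0,0,1],[0,0,0,3,0,0,1],[0,0,0,1.5,0,0,1],[0,0,0,0,0,0,1],[0,0,0,0,0,0,1]]'
python3 - <<'E'
from ov import *
st([.5735,-.113,.15])
d=arm.snapshot("scene")
draw(d,'pics/s8.png',130,110,160,150,5,98.7)
E
```

```text
time_s: 6.75
tcp_pos: [0.576, -0.113, 0.1649]
orientation: [0.055, 0.704, -0.056, 0.706]
wrist_force: [0.7, -0.1, -0.5]
gripper_width: 0.094
t 6.75 tcp [ 0.576  -0.113   0.1649] x-axis [ 0.003 -0.002 -1.   ] jaw -9.0 F [ 0.7 -0.1 -0.5] M [-0.03  0.03  0.02] w 0.094 q [-0.24  0.64  0.63  1.74 -0.47  0.9   0.43]
to go, cm, tool axes: [ 1.49 -0.04 -0.25]
```

View pics/s8.png

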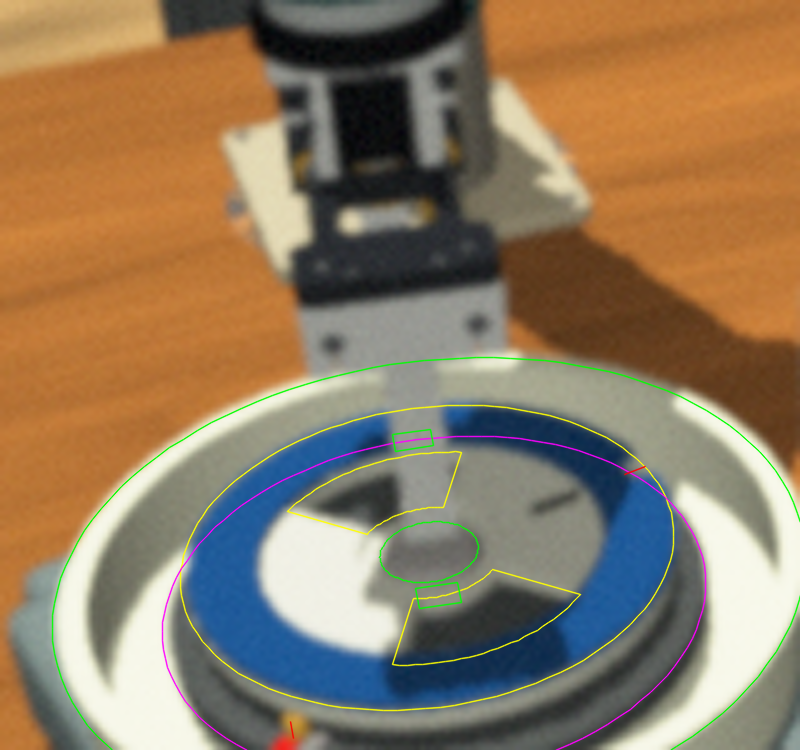

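Run:
```python
from h import *
d=arm.snapshot("scene"); d2=arm.snapshot("top")
for z in(.157,.17,.18,.19): print(z,unproj(d,[213.5,213],z))
crop(d,185,180,70,70,10,"pics/s9.png"); crop(d2,275,130,150,130,5,"pics/t9.png")
```

```text
0.157 [ 0.57757134 -0.11532619  0.157     ]
0.17 [ 0.59497119 -0.11822812  0.17      ]
0.18 [ 0.6083557  -0.12046037  0.18      ]
0.19 [ 0.62174021 -0.12269262  0.19      ]
```

View pics/s9.png

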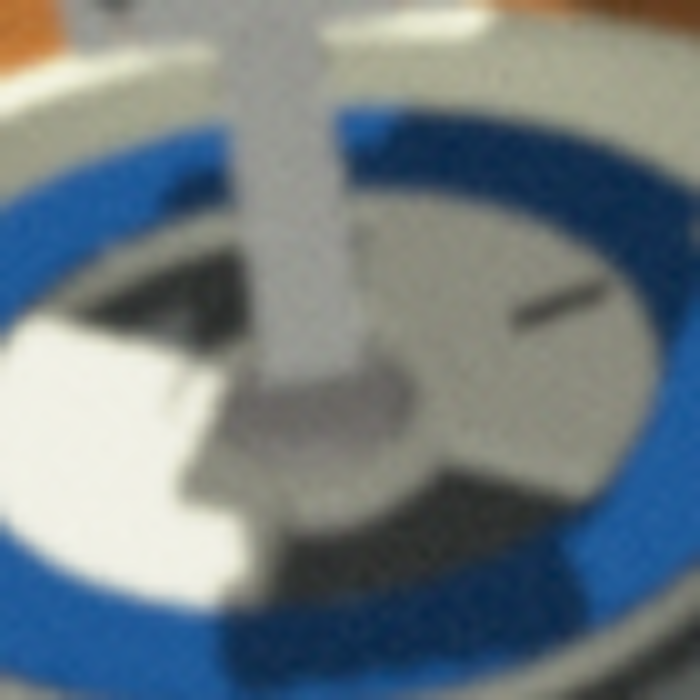

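View pics/t9.png

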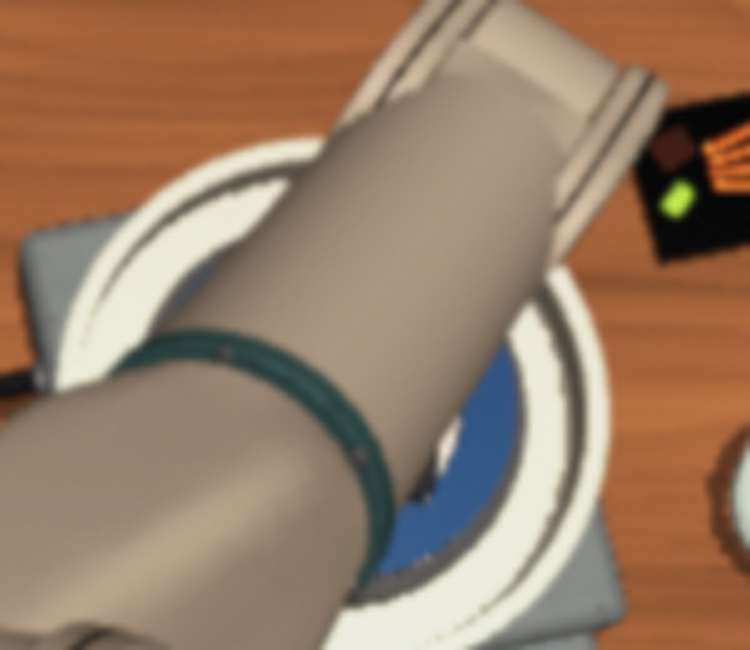

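```bash
python3 -m pendant '[[0,0,0,0,0,-0.25,1],[-4,0,0,0,0,0,1],[0,0,0,0,0,0,1],[0,0,0,1,0,0,1],[0,0,0,1,0,0,1],[0,0,0,0.5,0,0,1],[0,0,0,0.5,0,0,1],[0,0,0,0,0,0,1],[0,0,0,0,0,0,1],[0,0,0,0,0,0,1]]'
python3 - <<'E'
from ov import *
st([.5735,-.113,.127])
d=arm.snapshot("scene")
crop(d,165,175,110,90,7,"pics/s10.png")
E
```

```text
time_s: 8.15
tcp_pos: [0.5738, -0.1126, 0.1339]
orientation: [0.031, 0.705, -0.032, 0.708]
wrist_force: [0.6, -0.5, -0.6]
gripper_width: 0.0943
t 8.15 tcp [ 0.5738 -0.1126  0.1339] x-axis [ 0.005 -0.002 -1.   ] jaw -5.0 F [ 0.6 -0.5 -0.6] M [-0.09  0.11 -0.02] w 0.0943 q [-0.21  0.67  0.58  1.78 -0.48  0.83  0.51]
to go, cm, tool axes: [ 0.69 -0.05 -0.03]
```

View pics/s10.png

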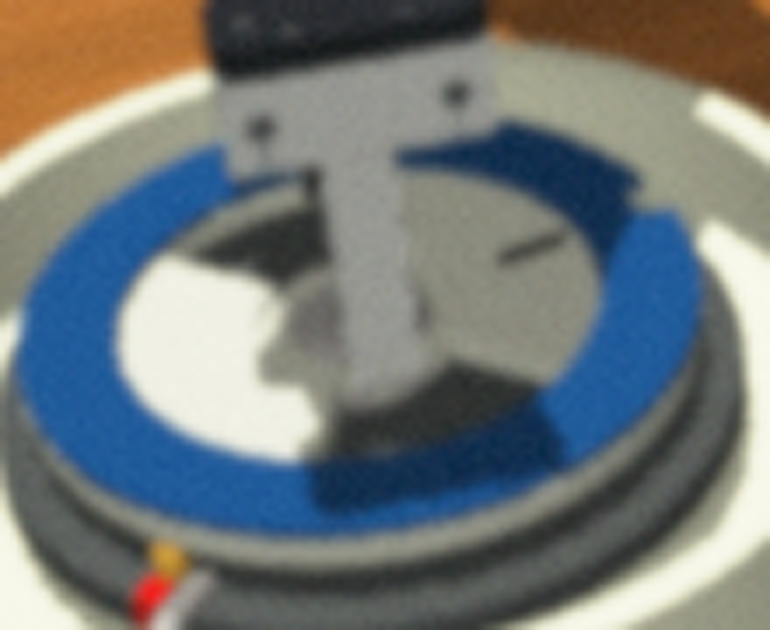

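```bash
python3 -m pendant '[[0,0,0,0.3,0,0,1],[0,0,0,0.3,0,0,1],[0,0,0,0.2,0,0,1],[0,0,0,0.2,0,0,1],[0,0,0,0.1,0,0,1],[0,0,0,0.1,0,0,1],[0,0,0,0,0,0,1],[0,0,0,0,0,0,1],[0,0,0,0,0,0,1],[0,0,0,0,0,0,1]]'
python3 - <<'E'
from ov import *
st([.5735,-.113,.127])
d=arm.snapshot("scene")
crop(d,165,175,110,90,7,"pics/s11.png")
E
```

```text
time_s: 9.45
tcp_pos: [0.5742, -0.1126, 0.1215]
orientation: [0.031, 0.704, -0.032, 0.708]
wrist_force: [-1.0, -0.1, -0.3]
gripper_width: 0.0941
t 9.45 tcp [ 0.5742 -0.1126  0.1215] x-axis [ 0.006 -0.002 -1.   ] jaw -5.0 F [-1.  -0.1 -0.3] M [-0.07  0.04  0.03] w 0.0941 q [-0.21  0.69  0.57  1.79 -0.5   0.8   0.52]
to go, cm, tool axes: [-0.55 -0.05 -0.06]
```

View pics/s11.png

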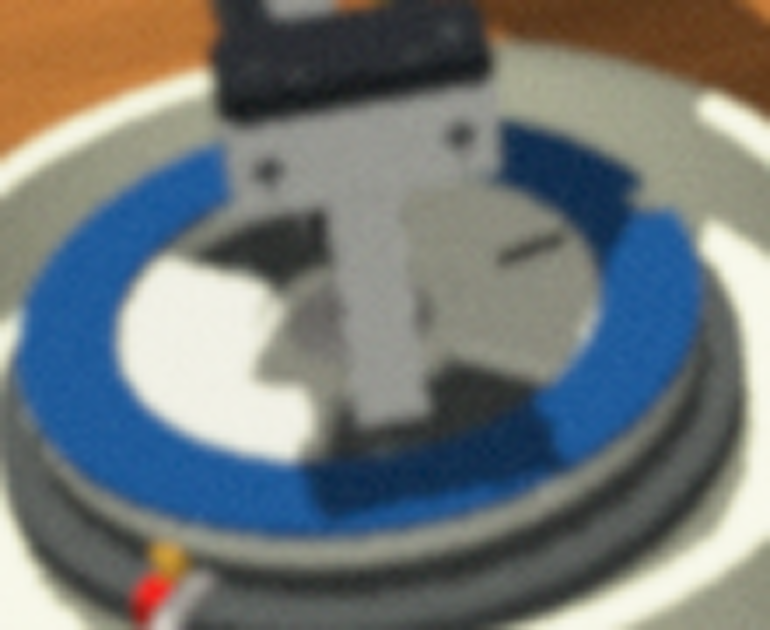

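```bash
python3 - <<'E'
from h import *
d=arm.snapshot("scene")
for z in(.12,.125,.13,.135,.14): print(z,unproj(d,[165+392/7,175+419/7],z))
E
python3 -m pendant '[[0,0,0,0.3,0,0,1],[0,0,0,0.2,0,0,1],[0,0,0,0.2,0,0,1],[0,0,0,0.1,0,0,1],[0,0,0,0,0,0,1],[0,0,0,0,0,0,1],[0,0,0,0,0,0,1],[0,0,0,0,0,0,1],[0,0,0,0,0,0,1],[0,0,0,0,0,0,1]]'
python3 - <<'E'
from ov import *
st([.5735,-.113,.127])
d=arm.snapshot("scene")
crop(d,165,175,110,90,7,"pics/s12.png")
E
```

```text
0.12 [ 0.60508061 -0.11140506  0.12      ]
0.125 [ 0.6110649  -0.11248132  0.125     ]
0.13 [ 0.6170492  -0.11355757  0.13      ]
0.135 [ 0.62303349 -0.11463383  0.135     ]
0.14 [ 0.62901779 -0.11571008  0.14      ]
time_s: 10.8
tcp_pos: [0.5743, -0.1126, 0.1129]
orientation: [0.031, 0.704, -0.032, 0.708]
wrist_force: [0.3, 0.7, -0.0]
gripper_width: 0.0938
t 10.8 tcp [ 0.5743 -0.1126  0.1129] x-axis [ 0.006 -0.002 -1.   ] jaw -5.0 F [ 0.3  0.7 -0. ] M [-0.09  0.08 -0.  ] w 0.0938 q [-0.2   0.7   0.56  1.8  -0.5   0.79  0.53]
to go, cm, tool axes: [-1.41 -0.05 -0.06]
```

View pics/s12.png

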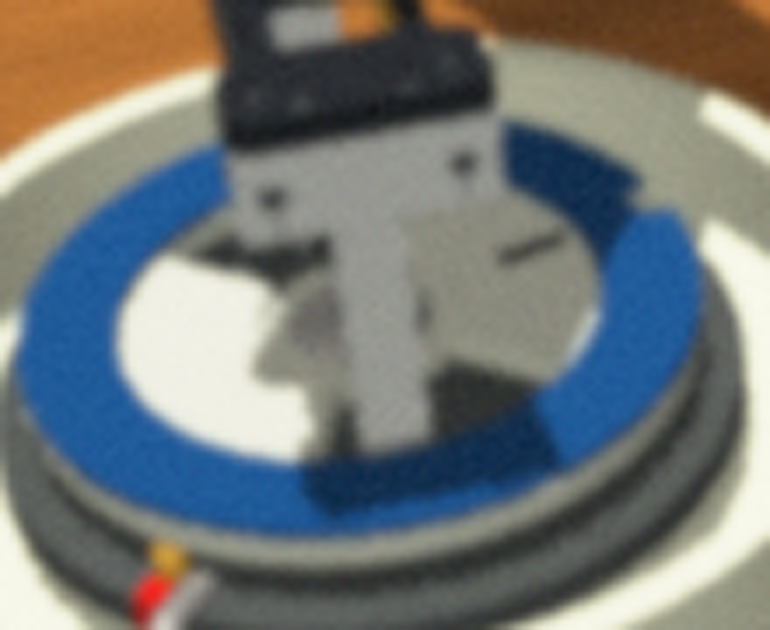

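```bash
python3 -m pendant '[[0,0,0,0.3,0,0,1],[0,0,0,0.2,0,0,1],[0,0,0,0.2,0,0,1],[0,0,0,0.1,0,0,1],[0,0,0,0,0,0,1],[0,0,0,0,0,0,1],[0,0,0,0,0,0,1],[0,0,0,0,0,0,1],[0,0,0,0,0,0,1],[0,0,0,0,0,0,1]]'
python3 - <<'E'
from ov import *
st([.5735,-.113,.127])
d=arm.snapshot("scene")
crop(d,165,175,110,90,7,"pics/s13.png")
E
```

```text
time_s: 12.1
tcp_pos: [0.5743, -0.1126, 0.1043]
orientation: [0.031, 0.704, -0.032, 0.709]
wrist_force: [0.2, 0.7, -0.2]
gripper_width: 0.0942
t 12.1 tcp [ 0.5743 -0.1126  0.1043] x-axis [ 0.006 -0.002 -1.   ] jaw -5.0 F [ 0.2  0.7 -0.2] M [-0.07  0.04 -0.04] w 0.0942 q [-0.2   0.71  0.55  1.8  -0.51  0.77  0.54]
to go, cm, tool axes: [-2.27 -0.05 -0.07]
```

View pics/s13.png

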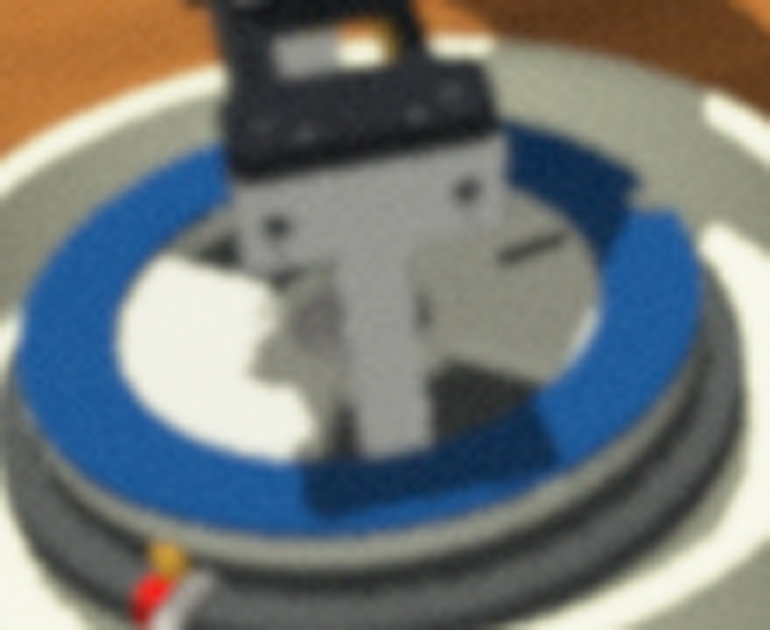

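```bash
python3 -m pendant '[[0,0,0,0.1,0,0,1],[0,0,0,0.1,0,0,1],[0,0,0,0.1,0,0,1],[0,0,0,0.1,0,0,1],[0,0,0,0,0,0,1],[0,0,0,0,0,0,1],[0,0,0,0,0,0,1],[0,0,0,0,0,0,1],[0,0,0,0,0,0,1],[0,0,0,0,0,0,1]]'; python3 -c "
from h import *
st()"
```

```text
time_s: 13.4
tcp_pos: [0.5745, -0.1127, 0.1021]
orientation: [0.031, 0.704, -0.031, 0.709]
wrist_force: [0.1, 0.5, 1.3]
gripper_width: 0.0941
t 13.4 tcp [ 0.5745 -0.1127  0.1021] x-axis [ 0.006 -0.001 -1.   ] jaw -5.0 F [0.1 0.5 1.3] M [-0.06  0.21 -0.  ] w 0.0941 q [-0.19  0.71  0.55  1.81 -0.52  0.77  0.54]
```

```bash
python3 -m pendant '[[0,0,0,0.1,0,0,1],[0,0,0,0.1,0,0,1],[0,0,0,0.1,0,0,1],[0,0,0,0,0,0,1],[0,0,0,0,0,0,1],[0,0,0,0,0,0,1],[0,0,0,0,0,0,1],[0,0,0,0,0,0,1],[0,0,0,0,0,0,1],[0,0,0,0,0,0,1]]'; python3 -c "
from ov import *
st()
d=arm.snapshot('scene')
crop(d,165,175,110,90,7,'pics/s14.png')
"
```

```text
time_s: 14.65
tcp_pos: [0.5747, -0.1127, 0.1021]
orientation: [0.032, 0.704, -0.031, 0.709]
wrist_force: [-0.8, 0.9, 2.6]
gripper_width: 0.0939
t 14.65 tcp [ 0.5747 -0.1127  0.1021] x-axis [ 0.007  0.001 -1.   ] jaw -5.0 F [-0.8  0.9  2.6] M [-0.04  0.25  0.01] w 0.0939 q [-0.19  0.71  0.55  1.81 -0.52  0.77  0.54]
```

View pics/s14.png

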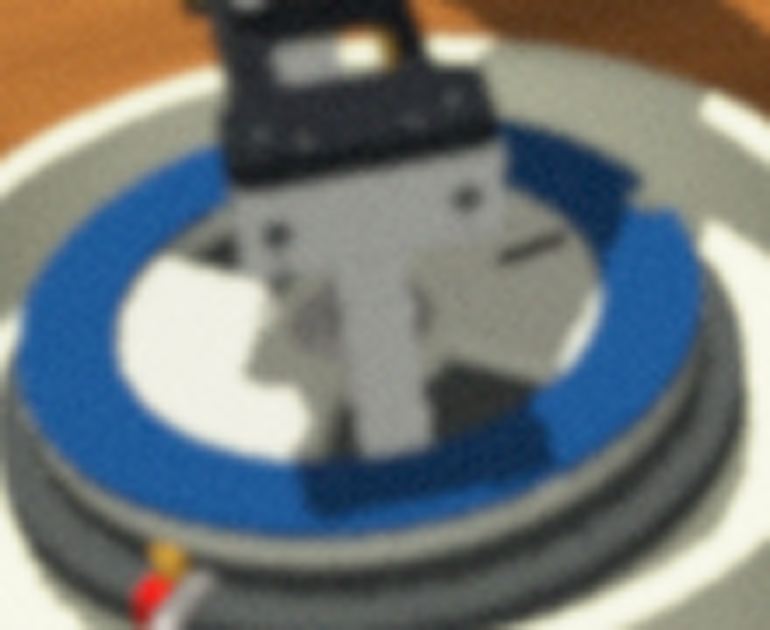

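```bash
python3 - <<'E'
from h import *
d=arm.snapshot("scene")
for z in(.115,.12,.125,.13,.135): print(z,((proj(d,[[.574+.0595*.996,-.1126-.0595*.087,z],[.574+.047*.996,-.1126-.047*.087,z]])-[165,175]+.5)*7-.5).round(0).tolist())
print(((proj(d,[[.5735+.07*np.cos(a),-.113+.07*np.sin(a),.140] for a in np.radians([-20,-10,-5,0,10])])-[165,175]+.5)*7-.5).round(0).tolist())
print(((proj(d,[[.5735+.10*np.cos(a),-.113+.10*np.sin(a),.140] for a in np.radians([-20,-10,-5,0,10])])-[165,175]+.5)*7-.5).round(0).tolist())
E
cat > diff.py <<'E'
import cv2,numpy as np
E
python3 - <<'E'
import cv2,numpy as np
a=cv2.imread("pics/s11.png");b=cv2.imread("pics/s14.png")
cv2.imwrite("pics/diff.png",np.clip(cv2.absdiff(cv2.GaussianBlur(a,(9,9),0),cv2.GaussianBlur(b,(9,9),0)).astype(int)*3,0,255).astype(np.uint8))
E
```

```text
0.115 [[402.0, 501.0], [394.0, 473.0]]
0.12 [[400.0, 488.0], [392.0, 460.0]]
0.125 [[398.0, 474.0], [390.0, 446.0]]
0.13 [[396.0, 461.0], [388.0, 433.0]]
0.135 [[394.0, 447.0], [386.0, 419.0]]
[[330.0, 464.0], [375.0, 460.0], [397.0, 456.0], [419.0, 451.0], [460.0, 437.0]]
[[318.0, 539.0], [384.0, 533.0], [417.0, 527.0], [449.0, 519.0], [510.0, 499.0]]
```

View pics/diff.png

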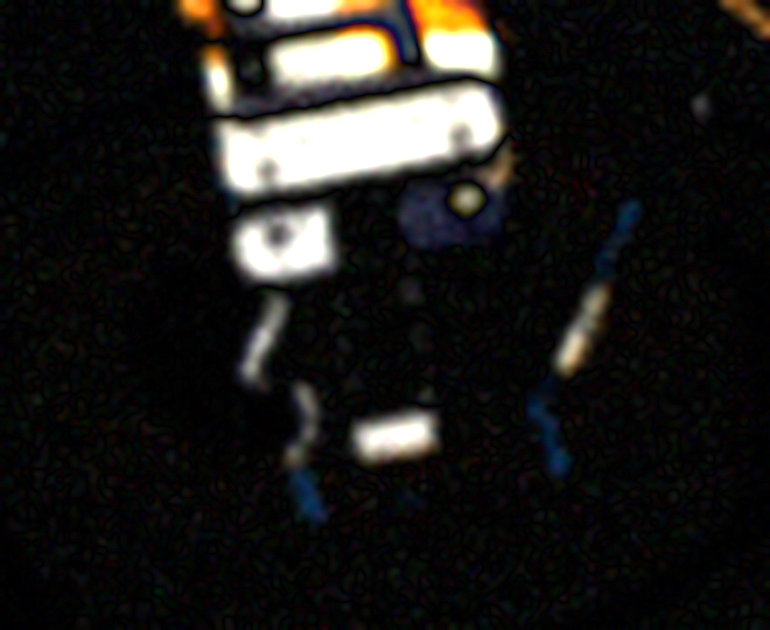

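```bash
python3 -m pendant '[[0,0.4,0,-0.3,0,0,1],[0,0,0,0,0,0,1],[3,0,0,0,0,0,1],[5,0,0,0,0,0,1],[6,0,0,0,0,0,1],[6,0,0,0,0,0,1],[6,0,0,0,0,0,1],[6,0,0,0,0,0,1],[0,0,0,0,0,0,1],[0,0,0,0,0,0,1]]'; python3 -c "
from ov import *
st([.5735,-.113,.1055])
d=arm.snapshot('scene')
crop(d,165,175,110,90,7,'pics/s15.png')
"
```

```text
time_s: 16.0
tcp_pos: [0.5737, -0.1138, 0.1039]
orientation: [0.229, 0.67, -0.23, 0.668]
wrist_force: [-0.4, 0.1, 1.6]
gripper_width: 0.0941
t 16.0 tcp [ 0.5737 -0.1138  0.1039] x-axis [-0.002 -0.    -1.   ] jaw -37.9 F [-0.4  0.1  1.6] M [-0.05  0.05 -0.03] w 0.0941 q [-0.28  0.76  0.71  1.8  -0.65  0.84  0.09]
to go, cm, tool axes: [-0.16  0.06 -0.07]
```

View pics/s15.png

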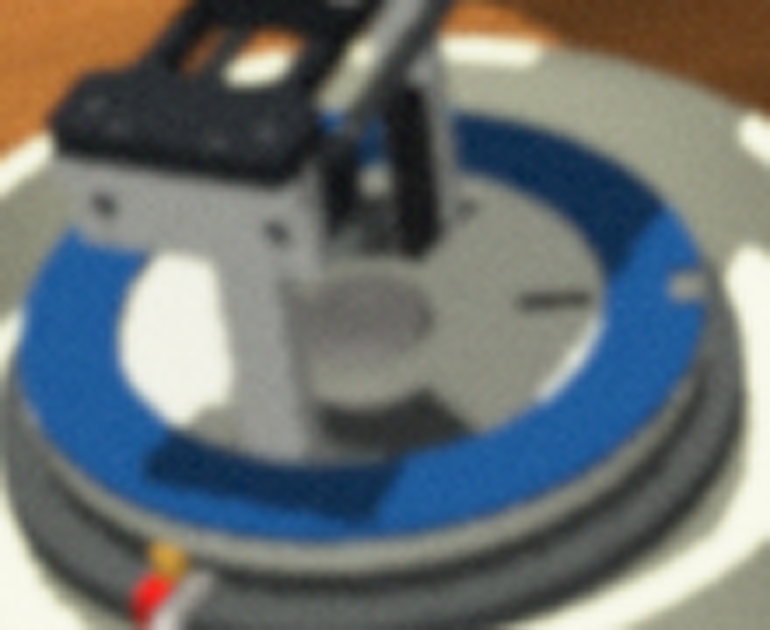

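```bash
python3 -m pendant '[[4,0,0,-0.15,0.06,-0.07,1],[7,0,0,0,0,0,1],[7,0,0,0,0,0,1],[7,0,0,0,0,0,1],[7,0,0,0,0,0,1],[7,0,0,0,0,0,1],[7,0,0,0,0,0,1],[4,0,0,0,0,0,1],[0,0,0,0,0,0,1],[0,0,0,0,0,0,1]]'; python3 -c "
from ov import *
st([.5735,-.113,.1055])
d=arm.snapshot('scene')
crop(d,165,175,110,90,7,'pics/s16.png')
"
```

```text
time_s: 17.3
tcp_pos: [0.571, -0.1145, 0.105]
orientation: [0.493, 0.507, -0.496, 0.503]
wrist_force: [0.8, 0.6, 0.6]
gripper_width: 0.0941
t 17.3 tcp [ 0.571  -0.1145  0.105 ] x-axis [-0.006  0.    -1.   ] jaw -88.8 F [0.8 0.6 0.6] M [-0.03  0.12 -0.07] w 0.0941 q [-0.39  0.85  0.95  1.8  -0.84  0.96 -0.62]
to go, cm, tool axes: [-0.06  0.25 -0.14]
```

View pics/s16.png

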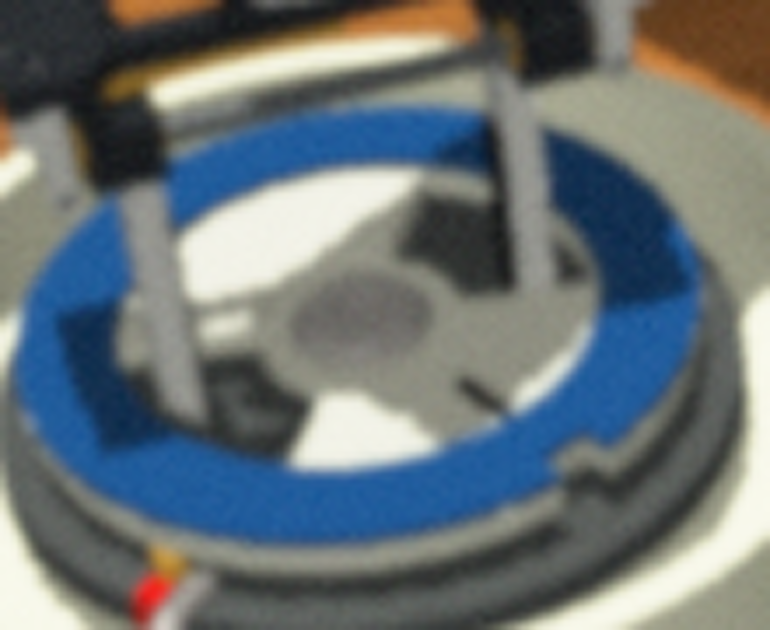

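```bash
python3 -m pendant '[[-4,0,0,0,0.2,-0.1,1],[0,0,0,-1,0,0,1],[0,0,0,-2,0,0,1],[0,0,0,-1,0,0,1],[-10,0,0,0,0,0,1],[-10,0,0,0,0,0,1],[-10,0,0,0,0,0,1],[-10,0,0,0,0,0,1],[-10,0,0,0,0,0,1],[-10,0,0,0,0,0,1]]'; python3 -c "
from ov import *
st([.5735,-.113,.145])"
```

```text
time_s: 18.6
tcp_pos: [0.5748, -0.1153, 0.1541]
orientation: [0.14, 0.693, -0.142, 0.693]
wrist_force: [0.7, 0.1, 0.5]
gripper_width: 0.0937
t 18.6 tcp [ 0.5748 -0.1153  0.1541] x-axis [ 0.001 -0.003 -1.   ] jaw -23.0 F [0.7 0.1 0.5] M [-0.03  0.1  -0.  ] w 0.0937 q [-0.27  0.68  0.7   1.76 -0.53  0.91  0.25]
to go, cm, tool axes: [ 0.91  0.16 -0.21]
```

```bash
python3 -m pendant '[[-10,0,0,0,0.1,-0.2,1],[-10,0,0,0,0,0,1],[-10,0,0,0,0,0,1],[-10,0,0,0,0,0,1],[-10,0,0,0,0,0,1],[-10,0,0,0,0,0,1],[-10,0,0,0,0,0,1],[-10,0,0,0,0,0,1],[-10,0,0,0,0,0,1],[-10,0,0,0,0,0,1]]'; python3 -c "
from ov import *
st([.5735,-.113,.145])"
```

```text
time_s: 19.85
tcp_pos: [0.574, -0.1189, 0.1629]
orientation: [-0.459, 0.543, 0.449, 0.542]
wrist_force: [0.2, 0.3, -1.1]
gripper_width: 0.0938
t 19.85 tcp [ 0.574  -0.1189  0.1629] x-axis [ 0.008 -0.011 -1.   ] jaw 79.9 F [ 0.2  0.3 -1.1] M [ 0.05 -0.01 -0.08] w 0.0938 q [ 0.02  0.57  0.19  1.75 -0.13  0.83  1.67]
to go, cm, tool axes: [1.79 0.17 0.59]
```

```bash
python3 -m pendant '[[-8,0,0,0,0.1,0.6,1],[-6,0,0,0,0,0,1],[0,0,0,0,0,0,1],[0,0,0,0,0,0,1],[0,0,0,0,0,0,1],[0,0,0,0,0,0,1],[0,0,0,0,0,0,1],[0,0,0,0,0,0,1],[0,0,0,0,0,0,1],[0,0,0,0,0,0,1]]'; python3 -c "
from ov import *
st([.5735,-.113,.145])
M=R.from_quat(arm.state()['orientation']).as_matrix()
print('tilt fix rotvec deg tool', np.degrees(M.T@np.cross(M[:,0],[0,0,-1])).round(2))
d=arm.snapshot('scene')
crop(d,165,175,110,90,7,'pics/s17.png')"
```

```text
time_s: 21.1
tcp_pos: [0.574, -0.1156, 0.1656]
orientation: [0.523, -0.485, -0.51, -0.481]
wrist_force: [-0.2, -0.3, 0.8]
gripper_width: 0.0943
t 21.1 tcp [ 0.574  -0.1156  0.1656] x-axis [ 0.009 -0.015 -1.   ] jaw 93.8 F [-0.2 -0.3  0.8] M [ 0.04 -0.05 -0.08] w 0.0943 q [ 0.06  0.56  0.13  1.75 -0.07  0.83  1.85]
to go, cm, tool axes: [2.06 0.05 0.3 ]
tilt fix rotvec deg tool [-0.   -0.92  0.48]
```

View pics/s17.png

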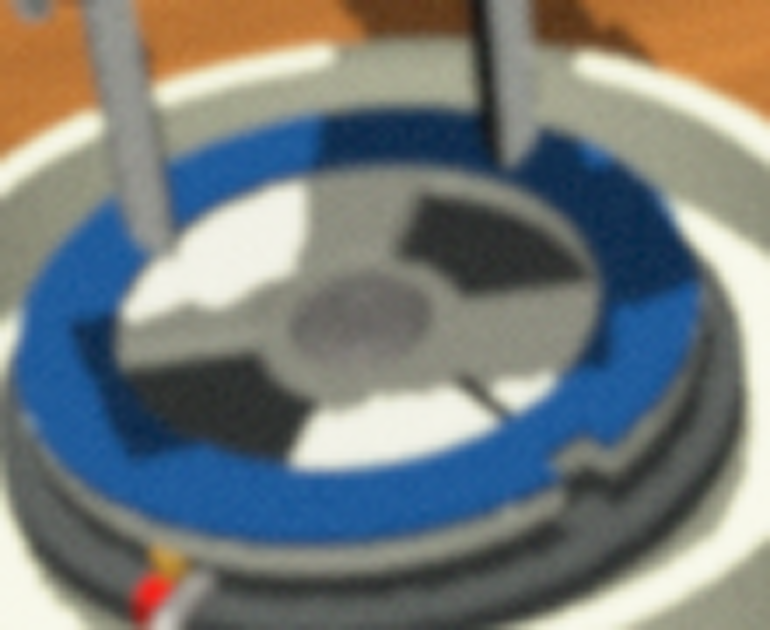

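```bash
python3 -c "
from ov import *
d=arm.snapshot('scene')
for p in((583,452),(588,470)): 
  v=unproj(d,[165+p[0]/7,175+p[1]/7],.139)[:2]-C; print(np.hypot(*v),np.degrees(np.arctan2(v[1],v[0])))
v=unproj(d,[165+485/7,175+395/7],.136)[:2]-C; print(np.hypot(*v),np.degrees(np.arctan2(v[1],v[0])))
"; python3 -m pendant '[[-6,-0.9,0.5,0,0,0.3,1],[0,0,0,1,0,0,1],[0,0,0,0,0,0,1],[0,0,0,0,0,0,1],[0,0,0,0,0,0,1],[0,0,0,0,0,0,1],[0,0,0,0,0,0,1],[0,0,0,0,0,0,1],[0,0,0,0,0,0,1],[0,0,0,0,0,0,1]]'; python3 -c "
from ov import *
st([.5735,-.113,.106])
M=R.from_quat(arm.state()['orientation']).as_matrix()
print('tilt fix rotvec deg tool', np.degrees(M.T@np.cross(M[:,0],[0,0,-1])).round(2))
d=arm.snapshot('scene')
crop(d,165,175,110,90,7,'pics/s18.png')"
```

```text
0.09781634193050755 25.371551158786215
0.10430312729577652 23.044180270763984
0.0567643448330311 26.25000454993333
time_s: 22.45
tcp_pos: [0.5736, -0.1125, 0.1549]
orientation: [-0.541, 0.456, 0.541, 0.455]
wrist_force: [-0.4, -0.9, 0.3]
gripper_width: 0.0936
t 22.45 tcp [ 0.5736 -0.1125  0.1549] x-axis [-0.001 -0.001 -1.   ] jaw 99.7 F [-0.4 -0.9  0.3] M [ 0.04 -0.01  0.07] w 0.0936 q [ 0.09  0.58  0.09  1.75 -0.06  0.82  1.95]
to go, cm, tool axes: [ 4.89  0.01 -0.05]
tilt fix rotvec deg tool [-0.   -0.06 -0.08]
```

View pics/s18.png

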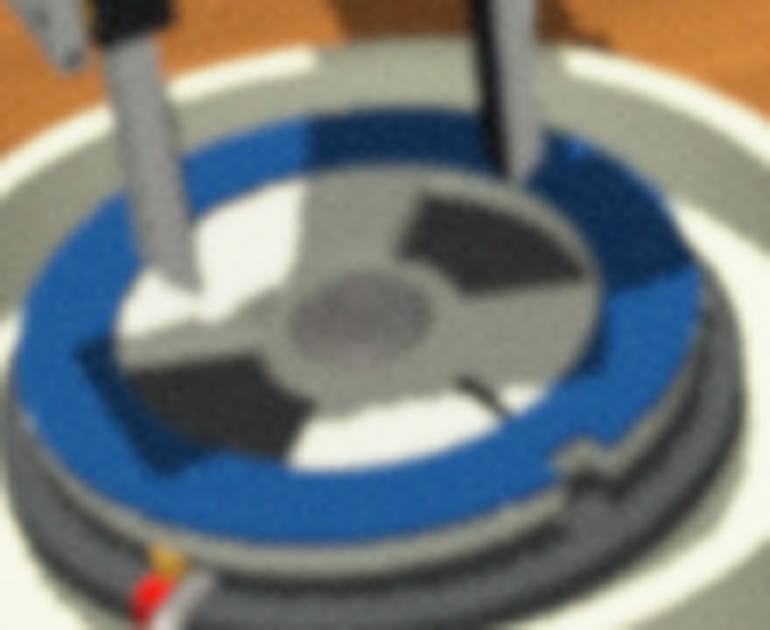

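```bash
python3 -m pendant '[[0,0,0,1.5,0,0,1],[0,0,0,1.5,0,0,1],[0,0,0,1,0,0,1],[0,0,0,0.6,0,0,1],[0,0,0,0.2,0,0,1],[0,0,0,0,0,0,1],[0,0,0,0,0,0,1],[0,0,0,0,0,0,1],[0,0,0,0,0,0,1],[0,0,0,0,0,0,1]]'; python3 -c "
from ov import *
st([.5735,-.113,.106])
d=arm.snapshot('scene')
crop(d,165,175,110,90,7,'pics/s19.png')"
```

```text
time_s: 23.75
tcp_pos: [0.5736, -0.1126, 0.1034]
orientation: [-0.541, 0.456, 0.541, 0.455]
wrist_force: [0.4, -0.3, -0.9]
gripper_width: 0.0941
t 23.75 tcp [ 0.5736 -0.1126  0.1034] x-axis [-0.001 -0.001 -1.   ] jaw 99.7 F [ 0.4 -0.3 -0.9] M [ 0.09 -0.07 -0.03] w 0.0941 q [ 0.09  0.65  0.08  1.79 -0.07  0.71  1.95]
to go, cm, tool axes: [-0.26  0.01 -0.04]
```

View pics/s19.png

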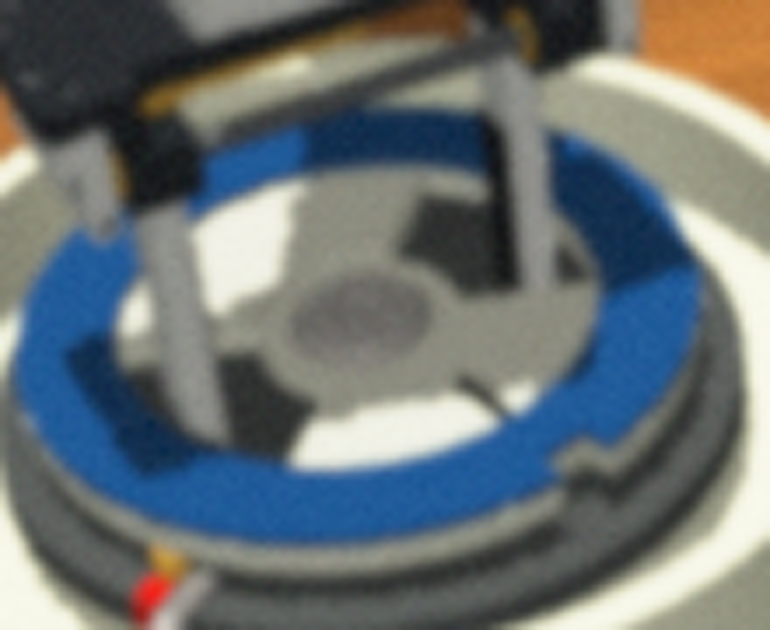

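```bash
python3 -m pendant '[[4,0,0,-0.2,0,0,1],[6,0,0,0,0,0,1],[7,0,0,0,0,0,1],[7,0,0,0,0,0,1],[7,0,0,0,0,0,1],[7,0,0,0,0,0,1],[7,0,0,0,0,0,1],[6,0,0,0,0,0,1],[4,0,0,0,0,0,1],[0,0,0,0,0,0,1]]'; python3 -c "
from ov import *
st([.5735,-.113,.106])"
```

```text
time_s: 25.05
tcp_pos: [0.5716, -0.1123, 0.1053]
orientation: [-0.259, 0.659, 0.26, 0.656]
wrist_force: [-0.0, -0.2, -0.9]
gripper_width: 0.0936
t 25.05 tcp [ 0.5716 -0.1123  0.1053] x-axis [-0.005 -0.001 -1.   ] jaw 43.0 F [-0.  -0.2 -0.9] M [-0.04  0.01 -0.03] w 0.0936 q [-0.08  0.67  0.37  1.8  -0.33  0.74  1.21]
to go, cm, tool axes: [-0.07 -0.19  0.09]
```

```bash
python3 -m pendant '[[4,0,0,0,-0.15,0.1,1],[5,0,0,0,0,0,1],[5,0,0,0,0,0,1],[4,0,0,0,0,0,1],[2,0,0,0,0,0,1],[2,0,0,0,0,0,1],[1,0,0,0,0,0,1],[0,0,0,0,0,0,1],[0,0,0,0,0,0,1],[0,0,0,0,0,0,1]]'; python3 -c "
from ov import *
st([.5735,-.113,.106])
d=arm.snapshot('scene')
crop(d,140,200,110,80,7,'pics/s20.png')"
```

```text
time_s: 26.3
tcp_pos: [0.5728, -0.1121, 0.1053]
orientation: [-0.121, 0.698, 0.123, 0.695]
wrist_force: [-0.9, -0.2, 0.4]
gripper_width: 0.0941
t 26.3 tcp [ 0.5728 -0.1121  0.1053] x-axis [-0.006  0.001 -1.   ] jaw 19.9 F [-0.9 -0.2  0.4] M [-0.12  0.06  0.01] w 0.0941 q [-0.15  0.69  0.48  1.79 -0.44  0.77  0.9 ]
to go, cm, tool axes: [-0.07 -0.1   0.03]
```

View pics/s20.png

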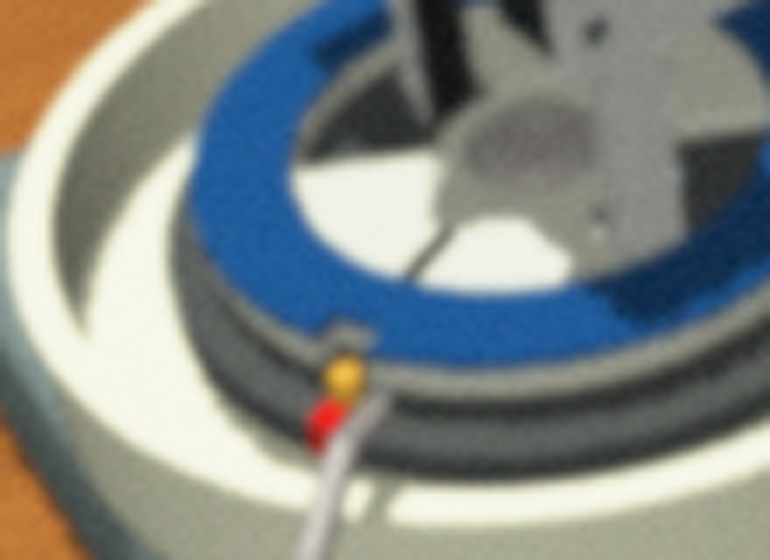

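```bash
python3 -c "
from ov import *
d=arm.snapshot('scene')
f=lambda P:((proj(d,P)-[140,200]+.5)*7-.5).round(0).tolist()
for a in(-52,-50,-48,-46,-44,-42):
  u=np.array([np.cos(np.radians(a)),np.sin(np.radians(a))])
  t=np.array([-u[1],u[0]])
  print(a,'notch inner corners top',f([np.r_[C+u*.09+t*s,.140] for s in(-.0085,.0085)]),'pin top',f([np.r_[C+u*.098,.124]]),'red',f([np.r_[C+u*.112,.113]]),'mark in/out',f([np.r_[C+u*r,.136] for r in(.045,.068)]))
crop(d,175,235,40,30,20,'pics/s21.png')
"
```

```text
-52 notch inner corners top [[303.0, 300.0], [351.0, 321.0]] pin top [[317.0, 372.0]] red [[290.0, 432.0]] mark in/out [[433.0, 229.0], [381.0, 275.0]]
-50 notch inner corners top [[311.0, 305.0], [361.0, 324.0]] pin top [[327.0, 376.0]] red [[301.0, 437.0]] mark in/out [[438.0, 230.0], [388.0, 278.0]]
-48 notch inner corners top [[320.0, 309.0], [371.0, 326.0]] pin top [[337.0, 380.0]] red [[313.0, 441.0]] mark in/out [[442.0, 232.0], [395.0, 280.0]]
-46 notch inner corners top [[329.0, 312.0], [381.0, 329.0]] pin top [[347.0, 383.0]] red [[325.0, 446.0]] mark in/out [[447.0, 233.0], [402.0, 283.0]]
-44 notch inner corners top [[338.0, 316.0], [392.0, 331.0]] pin top [[358.0, 386.0]] red [[337.0, 450.0]] mark in/out [[452.0, 235.0], [409.0, 285.0]]
-42 notch inner corners top [[347.0, 319.0], [402.0, 333.0]] pin top [[369.0, 389.0]] red [[349.0, 453.0]] mark in/out [[456.0, 236.0], [417.0, 287.0]]
```

View pics/s21.png

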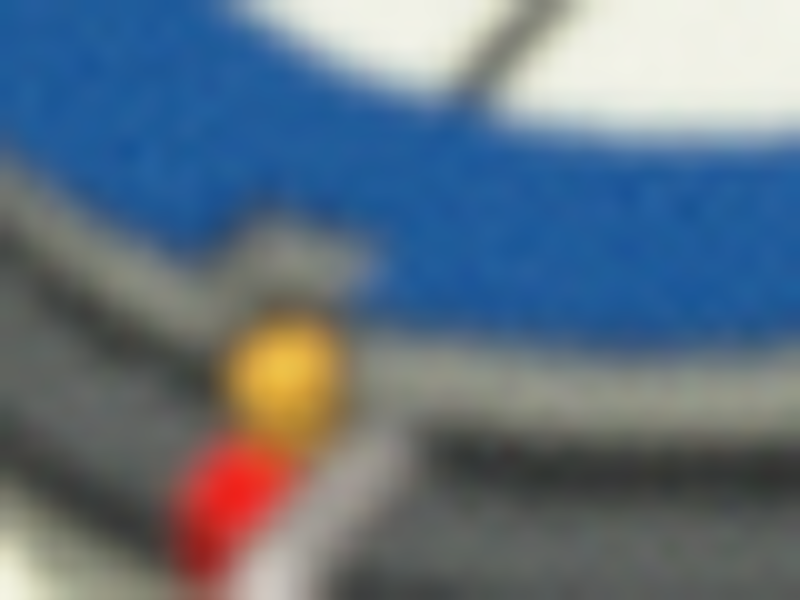

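```bash
python3 -m pendant '[[1,0,0,0,-0.1,0,1],[1,0,0,0,0,0,1],[0,0,0,0,0,0,1],[0,0,0,0,0,0,1],[0,0,0,0,0,0,1],[0,0,0,0,0,0,1],[0,0,0,0,0,0,1],[0,0,0,0,0,0,1],[0,0,0,0,0,0,1],[0,0,0,0,0,0,1]]'; python3 -c "
from ov import *
st([.5735,-.113,.106])
d=arm.snapshot('scene')
crop(d,175,235,40,30,20,'pics/s22.png')
crop(d,165,175,110,90,7,'pics/s23.png')
f=lambda P:((proj(d,P)-[165,175]+.5)*7-.5).round(0).tolist()
print(f([np.r_[C,.136]]),f(ring(.1,.140,0,330,12)))
"
```

```text
time_s: 27.65
tcp_pos: [0.5729, -0.1125, 0.1052]
orientation: [-0.108, 0.701, 0.11, 0.697]
wrist_force: [0.1, 0.7, 0.5]
gripper_width: 0.0941
t 27.65 tcp [ 0.5729 -0.1125  0.1052] x-axis [-0.006  0.002 -1.   ] jaw 17.7 F [0.1 0.7 0.5] M [0.02 0.1  0.06] w 0.0941 q [-0.16  0.7   0.49  1.79 -0.45  0.77  0.88]
to go, cm, tool axes: [-0.08 -0.06  0.04]
[[355.0, 317.0]] [[449.0, 519.0], [612.0, 441.0], [693.0, 331.0], [678.0, 224.0], [583.0, 147.0], [438.0, 113.0], [274.0, 127.0], [126.0, 187.0], [29.0, 282.0], [12.0, 392.0], [91.0, 488.0], [254.0, 537.0]]
```

View pics/s22.png

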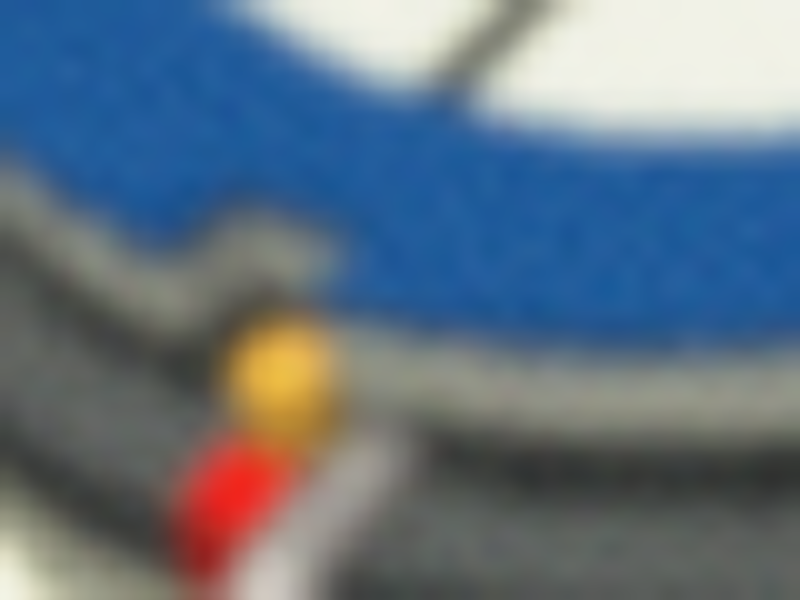

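View pics/s23.png

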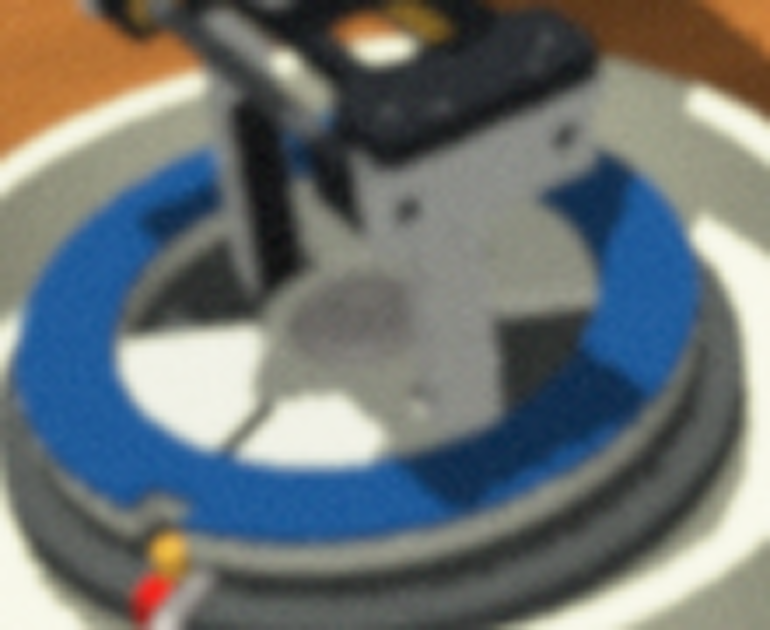

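```bash
python3 -m pendant '[[-3,0,0,0,0,0,1],[0,0,0,-1,0,0,1],[0,0,0,-2,0,0,1],[0,0,0,-1,0,0,1],[10,0,0,0,0,0,0.03],[10,0,0,0,0,0,0.03],[10,0,0,0,0,0,0.03],[10,0,0,0,0,0,0.03],[10,0,0,0,0,0,0.03],[10,0,0,0,0,0,0.03]]'; python3 -c "
from ov import *
st([.5735,-.1125,.13])"
```

```text
time_s: 28.95
tcp_pos: [0.5746, -0.1129, 0.1504]
orientation: [0.251, 0.662, -0.25, 0.66]
wrist_force: [-0.0, -0.1, 0.0]
gripper_width: 0.0484
t 28.95 tcp [ 0.5746 -0.1129  0.1504] x-axis [-0.001  0.002 -1.   ] jaw -41.5 F [-0.  -0.1  0. ] M [-0.12  0.12 -0.04] w 0.0484 q [-0.34  0.72  0.82  1.76 -0.64  0.95  0.03]
to go, cm, tool axes: [ 2.04 -0.04 -0.1 ]
```

```bash
python3 -m pendant '[[6,0,0,0,0,-0.1,0.03],[0,0,0,0,0,0,0.03],[0,0,0,0.8,0,0,0.03],[0,0,0,0,0,0,0.03],[0,0,0,0,0,0,0.03],[0,0,0,0,0,0,0.03],[0,0,0,0,0,0,0.03],[0,0,0,0,0,0,0.03],[0,0,0,0,0,0,0.03],[0,0,0,0,0,0,0.03]]'; python3 -c "
from ov import *
st([.5735,-.1125,.124])
M=R.from_quat(arm.state()['orientation']).as_matrix()
print('tilt fix rotvec deg tool', np.degrees(M.T@np.cross(M[:,0],[0,0,-1])).round(2))
d=arm.snapshot('scene')
crop(d,165,175,110,90,7,'pics/s24.png')
crop(d,175,235,40,30,20,'pics/s25.png')"
```

```text
time_s: 30.2
tcp_pos: [0.5741, -0.112, 0.1425]
orientation: [0.286, 0.648, -0.284, 0.647]
wrist_force: [-0.1, 0.4, -1.0]
gripper_width: 0.0485
t 30.2 tcp [ 0.5741 -0.112   0.1425] x-axis [-0.001  0.003 -1.   ] jaw -47.5 F [-0.1  0.4 -1. ] M [-0.05  0.09 -0.03] w 0.0485 q [-0.35  0.74  0.84  1.77 -0.67  0.94 -0.05]
to go, cm, tool axes: [ 1.85 -0.09  0.  ]
tilt fix rotvec deg tool [-0.   -0.13 -0.08]
```

View pics/s24.png

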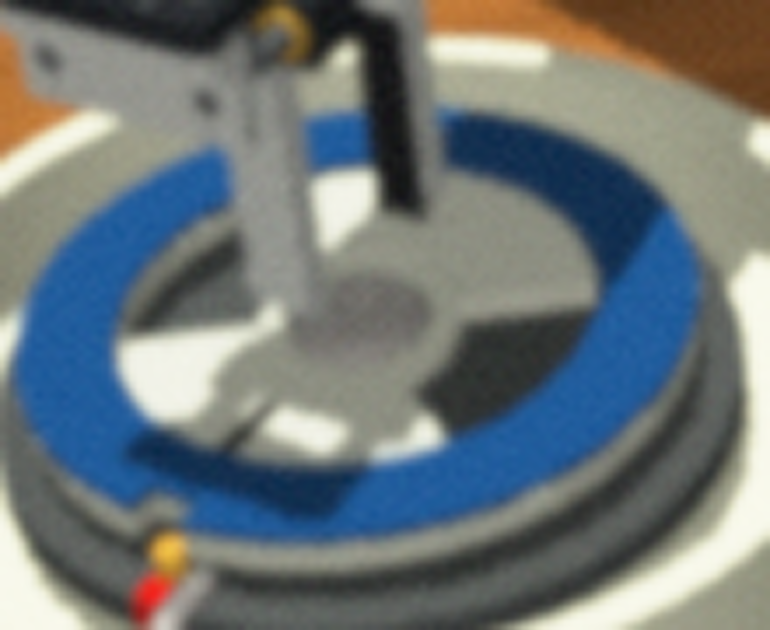

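View pics/s25.png

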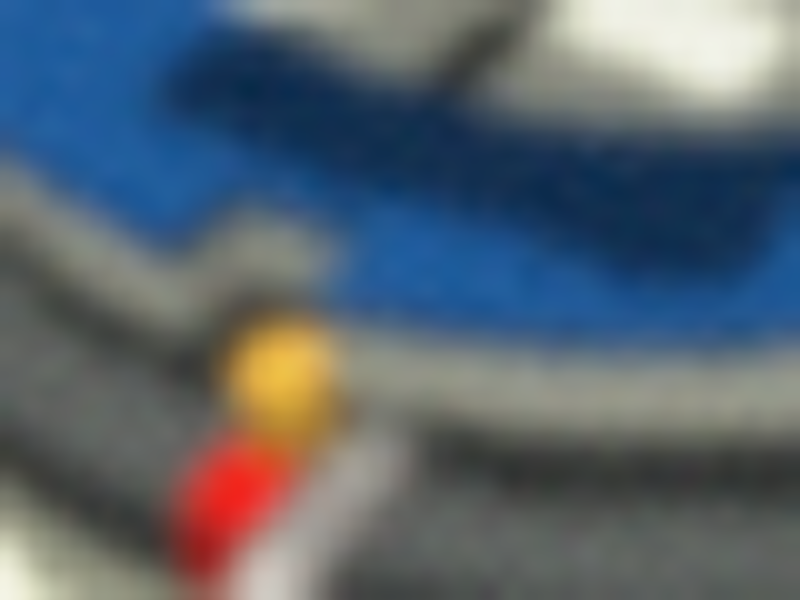

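```bash
python3 -m pendant '[[0,-0.1,-0.1,0.8,0,0,0.03],[0,0,0,0.7,0,0,0.03],[0,0,0,0.2,0,0,0.03],[0,0,0,0.2,0,0,0.03],[0,0,0,0.2,0,0,0.03],[0,0,0,0.2,0,0,0.03],[0,0,0,0.2,0,0,0.03],[0,0,0,0.2,0,0,0.03],[0,0,0,0.2,0,0,0.03],[0,0,0,0.2,0,0,0.03]]'; python3 -c "
from ov import *
st([.5735,-.1125,.1105])
M=R.from_quat(arm.state()['orientation']).as_matrix()
print('tilt fix rotvec deg tool', np.degrees(M.T@np.cross(M[:,0],[0,0,-1])).round(2))
d=arm.snapshot('scene')
crop(d,165,175,110,90,7,'pics/s26.png')"
```

```text
time_s: 31.5
tcp_pos: [0.5738, -0.1109, 0.1098]
orientation: [0.285, 0.648, -0.284, 0.647]
wrist_force: [-1.5, 1.0, 0.8]
gripper_width: 0.0488
t 31.5 tcp [ 0.5738 -0.1109  0.1098] x-axis [-0.001  0.002 -1.   ] jaw -47.5 F [-1.5  1.   0.8] M [0.24 0.41 0.03] w 0.0488 q [-0.33  0.78  0.8   1.8  -0.71  0.88 -0.02]
to go, cm, tool axes: [-0.07 -0.13  0.1 ]
tilt fix rotvec deg tool [ 0.   -0.14 -0.02]
```

View pics/s26.png

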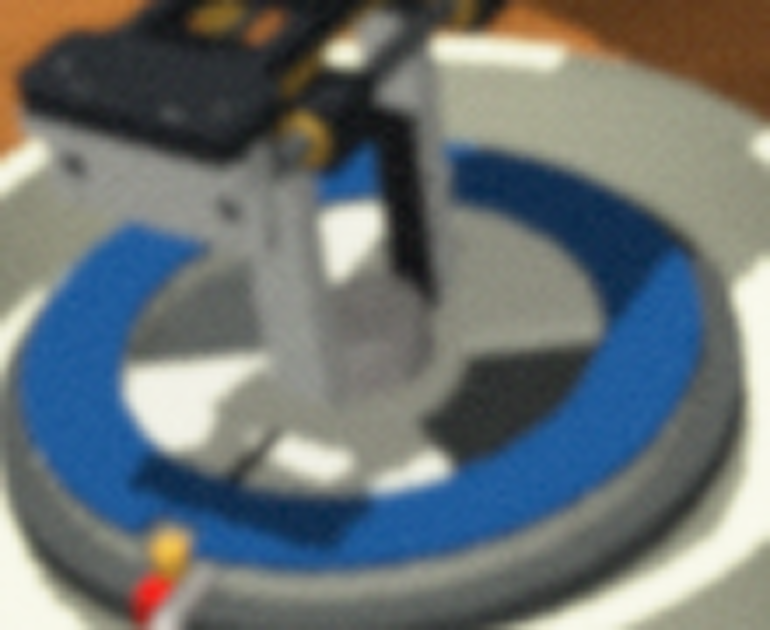

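```bash
python3 -m pendant '[[0,0,0,0.2,0,0,0.03],[0,0,0,0.2,0,0,0.03],[0,0,0,0.3,0,0,0.03],[0,0,0,0.3,0,0,0.03],[0,0,0,0.3,0,0,0.03],[0,0,0,0.3,0,0,0.03],[0,0,0,0.3,0,0,0.03],[0,0,0,0.3,0,0,0.03],[0,0,0,0.3,0,0,0.03],[0,0,0,0.3,0,0,0.03]]'; python3 -c "
from ov import *
st([.5735,-.1125,.1105])
d=arm.snapshot('scene')
crop(d,165,175,110,90,7,'pics/s27.png')"
```

```text
time_s: 32.8
tcp_pos: [0.574, -0.1107, 0.107]
orientation: [0.293, 0.646, -0.277, 0.648]
wrist_force: [-9.0, 5.0, 24.0]
gripper_width: 0.0485
t 32.8 tcp [ 0.574  -0.1107  0.107 ] x-axis [ 0.013  0.019 -1.   ] jaw -47.5 F [-9.  5. 24.] M [0.8  1.59 0.01] w 0.0485 q [-0.31  0.77  0.78  1.81 -0.74  0.87  0.01]
to go, cm, tool axes: [-0.35 -0.15  0.09]
```

View pics/s27.png

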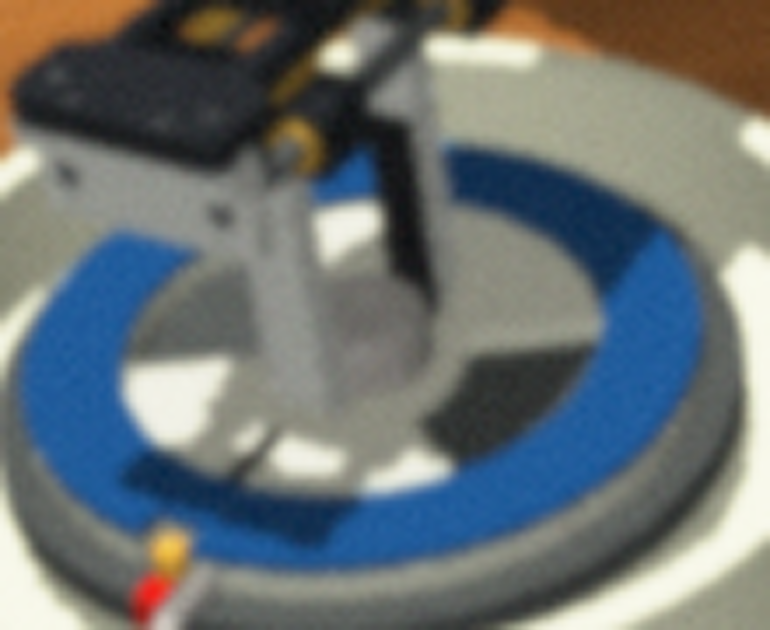

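```bash
python3 -m pendant '[[0,0,0,-0.3,0,0,0.03],[0,0,0,-0.5,0,0,0.03],[0,0,0,-1,0,0,0.03],[0,0,0,-2,0,0,0.03],[0,0,0,-3,0,0,0.03],[0,0,0,-4,0,0,0.03],[0,0,0,-5,0,0,0.03],[0,0,0,-5,0,0,0.03],[0,0,0,-1,0,0,0.03],[0,0,0,0,0,0,0.03]]'; python3 -c "
from ov import *
st([.45,.2,.3])"
```

```text
time_s: 34.1
tcp_pos: [0.5716, -0.118, 0.3389]
orientation: [0.293, 0.642, -0.279, 0.651]
wrist_force: [-0.4, 0.5, -0.5]
gripper_width: 0.0481
t 34.1 tcp [ 0.5716 -0.118   0.3389] x-axis [ 0.019  0.013 -1.   ] jaw -47.7 F [-0.4  0.5 -0.5] M [-0.05  0.17 -0.03] w 0.0481 q [-0.41  0.54  0.98  1.52 -0.48  1.32 -0.21]
to go, cm, tool axes: [  4.07  12.29 -31.72]
```

```bash
python3 -m pendant '[[0,0,0,0,1.5,-4,0.03],[0,0,0,0,1.5,-4,0.03],[0,0,0,0,1.5,-4,0.03],[0,0,0,0,1.5,-4,0.03],[0,0,0,0,1.5,-4,0.03],[0,0,0,0,1.5,-4,0.03],[0,0,0,0,1.5,-4,0.03],[0,0,0,0,0,0,0.03],[0,0,0,0,0,0,0.03],[0,0,0,0,0,0,0.03]]'; python3 -c "
from ov import *
st([.45,.2,.3])
d=arm.snapshot('top'); cv2.imwrite('pics/t30.png',d['img']); crop(d,275,145,130,120,6,'pics/t31.png')
e=arm.snapshot('scene'); draw(e,'pics/s30.png',140,180,140,110,5.5,-48.2,zd=.115)"
```

```text
time_s: 35.35
tcp_pos: [0.4505, 0.1669, 0.3288]
orientation: [0.289, 0.647, -0.287, 0.645]
wrist_force: [0.1, -0.3, 0.0]
gripper_width: 0.0485
t 35.35 tcp [0.4505 0.1669 0.3288] x-axis [-0.002  0.004 -1.   ] jaw -48.0 F [ 0.1 -0.3  0. ] M [-0.11  0.08 -0.01] w 0.0485 q [-1.18  0.41  1.12  1.78 -0.4   1.2  -0.78]
to go, cm, tool axes: [ 2.89  2.17 -2.48]
```

View pics/t30.png

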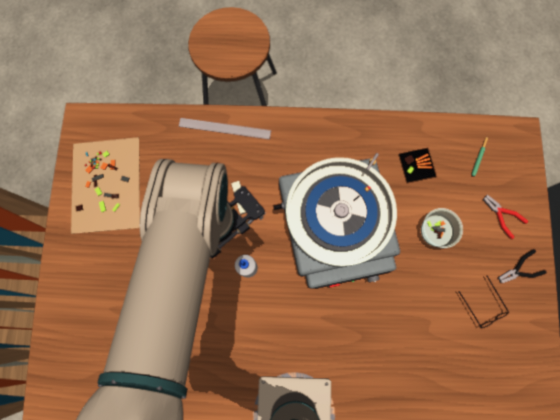

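View pics/t31.png

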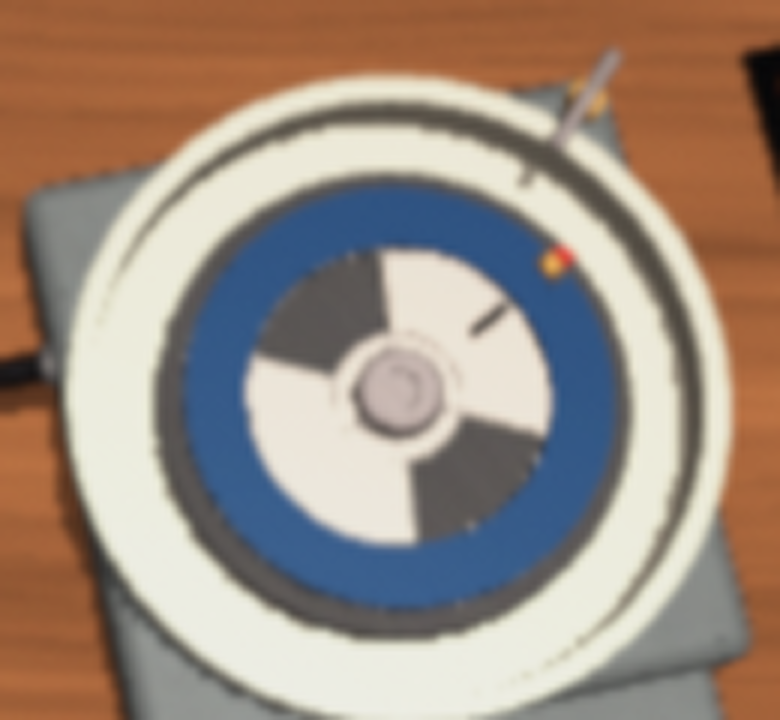

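View pics/s30.png

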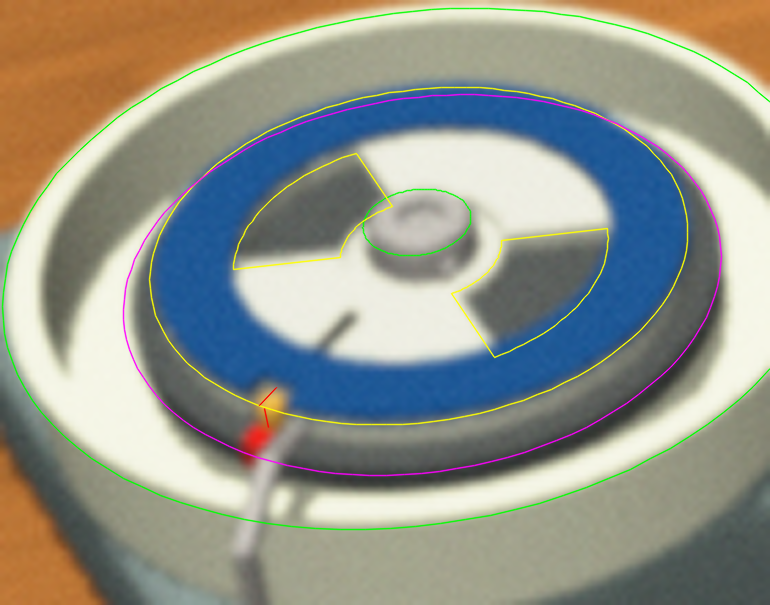

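Run:
```python
from h import *
import pickle
from scipy.optimize import least_squares
D0=pickle.load(open("d0.pkl","rb")); D1={n:arm.snapshot(n) for n in("scene","top")}
def pts(d):
    hsv=cv2.cvtColor(d["img"],cv2.COLOR_BGR2HSV); s=cv2.resize(d["img"],None,fx=8,fy=8,interpolation=cv2.INTER_CUBIC).astype(float)
    c=((s[...,0]-s[...,2])>55).astype(np.uint8)   # blue minus red
    x0,y0,x1,y1=(120,170,330,300) if d is D0["scene"] or d is D1["scene"] else (275,150,400,270)
    m=np.zeros_like(c); m[y0*8:y1*8,x0*8:x1*8]=c[y0*8:y1*8,x0*8:x1*8]
    k,_=cv2.findContours(m,cv2.RETR_EXTERNAL,cv2.CHAIN_APPROX_NONE); k=max(k,key=cv2.contourArea)
    return (cv2.convexHull(k)[:,0]+.5)/8-.5
P={}
for nm,D in(("start",D0),("now",D1)):
    def res(p,full=False):
        n=np.array([p[3],p[4],1]); n/=np.linalg.norm(n); r=[]
        e1=np.cross([0,1,0],n); e1/=np.linalg.norm(e1); e2=np.cross(n,e1)
        a=np.linspace(0,2*np.pi,720); Q=np.array(p[:3])+.1*(np.cos(a)[:,None]*e1+np.sin(a)[:,None]*e2)
        for c in("scene","top"):
            q=proj(D[c],Q).astype(np.float32); h=H[c]
            r+=[cv2.pointPolygonTest(q.reshape(-1,1,2),(float(u),float(v)),True) for u,v in h]
        return np.array(r)
    H={c:pts(D[c]) for c in("scene","top")}
    s=least_squares(res,[.574,-.112,.135,0,0],diff_step=1e-3,x_scale=[.01,.01,.01,.01,.01],loss="soft_l1",f_scale=.3)
    print(nm,"centre top face",s.x[:3].round(4),"tilt rad",s.x[3:].round(4),"rms px",np.sqrt(np.mean(s.fun**2)).round(2))
T=D1["top"]
print("bottle top",unproj(T,[246,265],.17)[:2],"stone visible px? tile",unproj(T,[418,165],.009)[:2])
d=np.abs(cv2.GaussianBlur(D1["scene"]["img"],(3,3),0).astype(int)-cv2.GaussianBlur(D0["scene"]["img"],(3,3),0)).sum(2)
for n,(x0,y0,x1,y1) in dict(bottle=(285,145,320,210),tub=(40,258,108,318),tile=(75,338,150,405),stone=(330,225,378,260)).items(): print(n,"max change",d[y0:y1,x0:x1].max(),"frac>60",(d[y0:y1,x0:x1]>60).mean().round(3))
```

```text
start centre top face [ 0.5717 -0.1116  0.1391] tilt rad [-0.0012 -0.0002] rms px 0.48
now centre top face [ 0.5721 -0.112   0.1274] tilt rad [-0.0026  0.0002] rms px 0.46
bottle top [0.40789857 0.13798817] stone visible px? tile [ 0.75372565 -0.37371681]
bottle max change 224 frac>60 0.333
tub max change 10 frac>60 0.0
tile max change 20 frac>60 0.0
stone max change 9 frac>60 0.0
```

Run:
```python
from h import *
import pickle
D0=pickle.load(open("d0.pkl","rb"));d=arm.snapshot("scene");t=arm.snapshot("top")
a=np.hstack([D0["scene"]["img"][120:230,260:350],d["img"][120:230,260:350]])
b=np.hstack([D0["top"]["img"][240:295,215:275],t["img"][240:295,215:275]])
cv2.imwrite("pics/b.png",np.vstack([cv2.resize(a,(720,440),interpolation=3),cv2.resize(b,(720,330)[:2] if 0 else (720,160),interpolation=3)]))
st()
```

```text
t 35.65 tcp [0.4507 0.1675 0.3292] x-axis [-0.001  0.005 -1.   ] jaw -48.0 F [-0.2 -0.6  0.2] M [-0.04  0.15  0.03] w 0.0487 q [-1.18  0.4   1.12  1.78 -0.4   1.2  -0.78]
```

View pics/b.png

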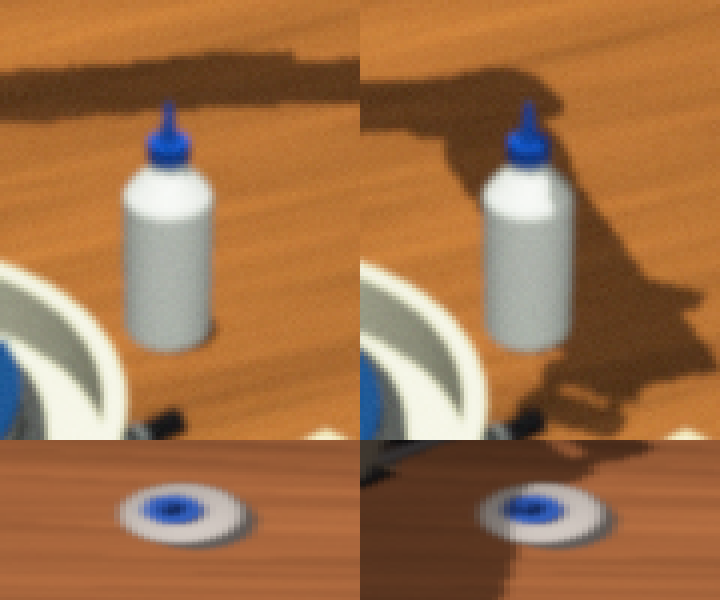

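The bottle sits at the same pixels before and after; only the shadow changed. The hand is clear and the disc is home, so I am handing in the job.

```bash
python3 -c "
from plant import arm
print(arm.finish_job())"
```

```text
the job is handed in; nothing more can be done
None
```

The disc is home: notch on the drive pin, flat on the platter, and the hand is clear. I handed the job in at about 36 s; no verdict was reported.

**What I did**
- **Turning:** I put both open fingertips into the two openings, centred on the spindle, rather than one fingertip. I turned the disc about 147° clockwise in two strokes, lifting the hand clear in between because joint 3 was nearing its limit.
- **Pressing:** I closed the fingers to 48 mm so they stood on the web close on both sides of the spindle. Then I pressed straight down until the disc passed the catches, and once more with about 24 N to make sure. Then I moved the hand away.

**Last checks**
- **Disc:** A fit to both camera views puts the underside about 0.4 mm above the platter face, tilted 0.003 rad. The pin shows inside the notch in both views.
- **Bystanders:** The tub, tile and stone show no change in the scene image. The bottle is at the same pixels, with only a shadow across it.
- **Hand:** The wrist force is within noise of zero.

**What disagreed:** The fingertips were about 12–13 mm behind the reported tool point, not 8 mm ahead as described. The images and a light touch on the platter both showed this, so I worked from the measured offset.

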